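Find the key that opens the enclosure lock

TASK

Open the lock of the grey enclosure that lies on its back on the bench: draw the T-handle keys that lean in the tool caddy out one at a time and try them on the square pin of the lock until you find the one that turns it. With that key turn the lock anticlockwise, seen from above, through its quarter turn to the stop, and leave the key standing fully home on the lock; keys that do not turn it go back into the caddy, standing socket down as before. Turn the pin only with a key, never with the fingers, and leave the marker, brush and other things where they are.

Things in the scene. Friction and masses are not known exactly. Their poses are not given: they have to be found in the camera images.
- key_a: One of three T-handle keys that look alike, 160 mm long, 150 g. Origin: centre of the open end of its square socket; z runs up the shaft to the handle. Socket outside 20 x 20 mm, bore 22 mm deep with its sides along x and y; socket to z = 34 mm, then a round shaft 10 mm thick; black flat T-bar handle 12 mm thick along x, 52 mm along y, 22 mm high, centred at z = 149 mm: grip it there.
- key_b: T-handle key, outside the same as key_a, same origin and axes. At the start each key leans in its own pocket of the caddy, its top about 26 degrees towards the caddy's -x side, the shaft on the near rim, the socket's end on the pocket's floor against the far wall; its y is along the caddy's y. The three keys stand in any order.
- key_c: T-handle key, outside the same as key_a, same origin and axes. Which of the three turns the lock cannot be seen: one bore is too small and stops on the pin's tip, 18 mm short of home; one is too wide, goes home but turns loosely and does not move the lock; one fits with 0.7 mm of play on each side and 0.2 rad of turning play either way.
- caddy: Grey steel tool caddy screwed to the bench, 251 mm along its y, 58 mm along x, 85 mm high, origin under its centre, its -x side towards the robot. Walls 3 mm, floor 4 mm thick; four open pockets in a row along y, each 59 mm (y) x 52 mm (x) inside, centred at y = -93, -31, +31 and +93 mm. The pocket at +31 mm holds a marker and a brush, each of the others one key.
- enclosure: Light grey steel wall enclosure lying on its back, fixed, 206 mm (x) x 306 mm (y) x 100 mm with its door uppermost; origin under its centre. A black round lock flange 30 mm across stands 3 mm proud of the door at x = -72, y = 0 mm, near the edge towards the robot; its top is at z = 103 mm.
- lock_pin (a point): Foot of the lock's upright steel pin, at its centre on top of the flange; this frame turns with the pin, z up. The pin is 8 mm square, sides along x and y, 18 mm tall; its top 1.5 to 3 mm is bevelled to lead a socket on (flat tip 5 mm across). A key is fully home when its socket's end rests on the flange: the key's origin is then at this point.
- lock (a joint): Turn of the pin in rad, anticlockwise seen from above: it starts near 0 (locked, 0 to 0.3), the stop at 1.57 is open. It stays where it is left; it takes about 0.1 N m to turn and needs no push.
- marker: white and black marker pen, 135 mm long, 18 mm thick, leaning in the same caddy, in the pocket without a key; origin at its foot, z along it; bystander
- brush: small wooden-handled brush, 145 mm long, 15 mm thick, bristles up, leaning beside the marker in that pocket; origin at its foot, z along it; bystander
- multimeter: black hand multimeter lying flat, 170 x 85 x 45 mm, origin under its centre; bystander
- bin: open blue plastic parts bin, 130 x 100 x 60 mm, origin under its centre; bystander
- tape: roll of tape lying flat, 90 mm across, 20 mm high, origin under its centre; bystander
- cleaner: white bottle with a red cap, 54 mm across, 170 mm tall, origin under its centre; bystander
- screwdriver: screwdriver lying on the bench along its x, 190 mm long, black handle about 30 mm thick at its -x end; origin under its middle; bystander
Things that resemble listed ones, but are neither listed nor needed, are in the scene too. What is shaped like the key_c but pink or turquoise is not meant.

How it is judged:
On the way, in this order (a step that is already met when the one before it is completed fails the run):
1. a key is drawn clear of the caddy ((z of key_a in the frame of caddy above 0.088 m or z of key_b in the frame of caddy above 0.088 m or z of key_c in the frame of caddy above 0.088 m)), for 0.05 s.
2. a key is fully home on the pin of the still locked lock (value of joint lock below 0.6 rad and ((horizontal distance between key_a and lock_pin below 0.006 m and z of key_a in the frame of lock_pin below 0.007 m and angle between key_a's own z axis and vertical below 0.2 rad) or (horizontal distance between key_b and lock_pin below 0.006 m and z of key_b in the frame of lock_pin below 0.007 m and angle between key_b's own z axis and vertical below 0.2 rad) or (horizontal distance between key_c and lock_pin below 0.006 m and z of key_c in the frame of lock_pin below 0.007 m and angle between key_c's own z axis and vertical below 0.2 rad))), for 0.05 s.
At the end, for the whole second after the job is handed in: lock turned to at least 1.35 rad (stop 1.57); one released key stands on it, socket end within 7 mm of the flange, 6 mm of the pin's axis, 0.2 rad of upright; the other two are in the caddy, socket down, lower end under 40 mm above the bench, leaning under 1.1 rad; keys at rest (value of joint lock above 1.35 rad and (((horizontal distance between key_a and lock_pin below 0.006 m and z of key_a in the frame of lock_pin below 0.007 m and angle between key_a's own z axis and vertical below 0.2 rad) and (z of key_b in the frame of caddy below 0.04 m and x of key_b in the frame of caddy between -0.03 and 0.03 m and y of key_b in the frame of caddy between -0.13 and 0.13 m and angle between key_b's own z axis and vertical below 1.1 rad) and (z of key_c in the frame of caddy below 0.04 m and x of key_c in the frame of caddy between -0.03 and 0.03 m and y of key_c in the frame of caddy between -0.13 and 0.13 m and angle between key_c's own z axis and vertical below 1.1 rad)) or ((horizontal distance between key_b and lock_pin below 0.006 m and z of key_b in the frame of lock_pin below 0.007 m and angle between key_b's own z axis and vertical below 0.2 rad) and (z of key_a in the frame of caddy below 0.04 m and x of key_a in the frame of caddy between -0.03 and 0.03 m and y of key_a in the frame of caddy between -0.13 and 0.13 m and angle between key_a's own z axis and vertical below 1.1 rad) and (z of key_c in the frame of caddy below 0.04 m and x of key_c in the frame of caddy between -0.03 and 0.03 m and y of key_c in the frame of caddy between -0.13 and 0.13 m and angle between key_c's own z axis and vertical below 1.1 rad)) or ((horizontal distance between key_c and lock_pin below 0.006 m and z of key_c in the frame of lock_pin below 0.007 m and angle between key_c's own z axis and vertical below 0.2 rad) and (z of key_a in the frame of caddy below 0.04 m and x of key_a in the frame of caddy between -0.03 and 0.03 m and y of key_a in the frame of caddy between -0.13 and 0.13 m and angle between key_a's own z axis and vertical below 1.1 rad) and (z of key_b in the frame of caddy below 0.04 m and x of key_b in the frame of caddy between -0.03 and 0.03 m and y of key_b in the frame of caddy between -0.13 and 0.13 m and angle between key_b's own z axis and vertical below 1.1 rad))) and linear speed of each of key_a, key_b, key_c below 0.03 m/s); the robot touches nothing.
It fails at once if the fingers touch the lock's pin (contact force between the fingers and lock_c0 above 2 N).
It fails at once if the marker or the brush is disturbed (moved more than 40 mm) (distance of any of marker, brush from where it was at the start of the episode above 0.04 m).
It fails at once if another thing on the bench is moved more than 30 mm (distance of any of multimeter, bin, tape, cleaner, screwdriver from where it was at the start of the episode above 0.03 m).
It also fails if it takes over 72 s, if anything falls off the work surface, if the arm or the gripper's body presses on something with over 40 N, if the wrist force passes 120 N, or if a joint passes its speed limit or range.

ROBOT

A 6-joint arm with a two-finger parallel gripper is mounted at the origin on the work surface. World frame = base frame: x ahead of the robot, y to its left, z up, the work surface at z = 0. Lengths are in m, angles in rad, forces in N, time in s.
With the tool pointing down it reaches from about 0.3 to 0.775 m from the base axis. Payload 14.6 kg.
Tool frame: the origin (TCP) lies at the very end of the fingers, on their centre line; the grasp point (between the pads) lies robot.pinch_z behind it (robot.pinch_z is the distance from the TCP to the grasp point, in m); z points along the fingers, y is the line along which they close (so a half turn about z gives the same grasp; the last joint's range is limited). The gripper opens to 94 mm and grips with 3 to 60 N. Pads are 16 mm wide; open, the fingers measure 119 mm over their backs; the gripper's body (75 mm by 177 mm) begins 78 mm behind the grasp point.
Start: joints at [-1.168, 0.3, 1.521, -0, 1.321, -0.067], TCP at [0.249, -0.49, 0.205] pointing down, gripper open.
Joint ranges: [-3.03, 3.03], [-0.79, 2.21], [0.23, 2.52], [-1.04, 4.18], [0, 3.07], [-2.55, 2.55]. Speed limits (rad/s): [2.22, 2.22, 2.57, 3.14, 3.14, 3.14].

INTERFACE

Orientations are given as a rotation vector (axis times angle).
In Python, from cell import robot, optics gives the robot as it stands.
- The arm moves only by the shell command python3 -m jog 'ROWS' [FORCE]. ROWS is JSON, a list of rows, each a list of 3 entries, a list of its own where there are three numbers: the opening, from 0 (shut) to 1 (fully open), then the shift along the tool's x, y, z in mm, then the turn about the tool's z in degrees. In form: [[grip, [dx, dy, dz], twist], ...]. A call has 1 to 8 rows; each row shifts and turns the commanded pose from where the row before left it, along the tool's axes as they then stand; what a row does not reach is not made up. A row lasts 1/8 s, in which the tool goes at most 62.5 mm and 10.7 degrees, less where a joint would pass 70% of its speed; a pose out of reach is approached as far as the arm can. A call with a gripper value outside its range is refused whole. The fingers move at their own pace and stop on an object; FORCE is the grip in N (left out, the last holds). Time passes only in rows, so rows that do not move let the fingers close. It gives the time, the measured TCP pose, the force, the opening and the grip force at its end, in the units of the state.
- robot.get_obs(): the state, without advancing time (a new reading comes with each control period).
- optics.grab_frame(name): name is "side" or "top"; returns (picture, depth): 420x560x3 uint8, red, green, blue; 420x560 float32, m along the optical axis (not along the pixel's ray), 0 where there is no reading.
- optics.get_calibration(name): a dict with "camera_matrix" (3x3 intrinsics, pixels), "rvec" (rotation vector, rad) and "tvec" (3), from world to camera coordinates, as OpenCV has them. Camera axes: x right, y down, z forward; pixel columns grow to the right and rows downward; lengths in m; the calibration is good to about 2 mm. A picture is of the moment at which its call begins. get_calibration takes no time and is no camera call.
- robot.job_done(): hands the job in; it is judged then, once.
The state is a dict: "time": time; "joint_positions": joint angles; "qvel": joint speeds; "tau": joint torques, N m; "tool_pos": TCP position; "tcp_rot": TCP orientation; "contact_force": force on the tool from outside, world axes, zero at the start; "moment": the same for the moment, N m; "grip_width": opening from 0.0 (shut) to 1.0 (fully open); "gripper_force": force on a finger pad.
Only numpy, scipy, OpenCV 4.12 (cv2) and the standard library are available. Lean on these libraries where they do the work, as an engineer would, in place of code of your own. Each camera call takes 0.05 s, during which the arm holds its last target. There are 200 camera calls.

## Working session

There is one attempt and no reset: what is moved stays moved. The work goes in short steps, Python scripts to look and compute and a shell command to move; the robot and the scene stay as the last step left them, time stands still between calls to the robot, and variables do not carry over. Pictures are saved under pics/ and viewed, at most 10 in all, crops included, and the job is handed in when it is done.

```bash
mkdir -p pics; ls
python3 - <<'E'
from cell import robot, optics
import cv2, numpy as np
print(robot.pinch_z, robot.get_obs())
for n in ("side","top"):
    im,d=optics.grab_frame(n); cv2.imwrite(f"pics/{n}0.png",im[:,:,::-1]); np.savez(f"{n}0.npz",im=im,d=d)
    c=optics.get_calibration(n); R=cv2.Rodrigues(np.array(c["rvec"]))[0]
    print(n,c["camera_matrix"], "cam at",-R.T@np.array(c["tvec"]), R)
E
```

```text
pics
0.0188 {'time': 0.0, 'joint_positions': array([-1.16757737e+00,  3.00467606e-01,  1.52158413e+00, -1.95144570e-05,
        1.32070306e+00, -6.65973761e-02]), 'qvel': array([-0.00116927,  0.00070364, -0.00062694, -0.00042752, -0.00035259,
       -0.00088649]), 'tau': array([-1.04443534e-03, -5.31805229e+01, -3.52738488e+01,  7.07819802e-02,
        2.43476004e-02, -5.79041625e-05]), 'tool_pos': array([ 0.24888705, -0.49016649,  0.20488696]), 'tcp_rot': array([-3.05419811e+00, -7.30958685e-01,  3.34955215e-04]), 'contact_force': array([-0.54434875, -0.15840597,  0.04974559]), 'moment': array([ 0.00903006, -0.0076962 , -0.01595664]), 'gripper_force': 0.0, 'grip_width': 1.0010589102819842}
side [[383.5424834    0.         278.39314547]
 [  0.         383.5424834  210.85182882]
 [  0.           0.           1.        ]] cam at [ 0.52494103 -0.65961329  0.49215785] [[ 0.9994675  -0.02037878  0.02548363]
 [ 0.01136379 -0.5147083  -0.85729005]
 [ 0.03058716  0.85712313 -0.51420264]]
top [[404.34461459   0.         281.43351943]
 [  0.         404.34461459 216.23882225]
 [  0.           0.           1.        ]] cam at [0.37947789 0.05010461 0.88979626] [[ 0.02693915 -0.99939775  0.02187271]
 [-0.98363215 -0.03040123 -0.17760508]
 [ 0.17816307 -0.01673017 -0.98385874]]
```

View pics/side0.png

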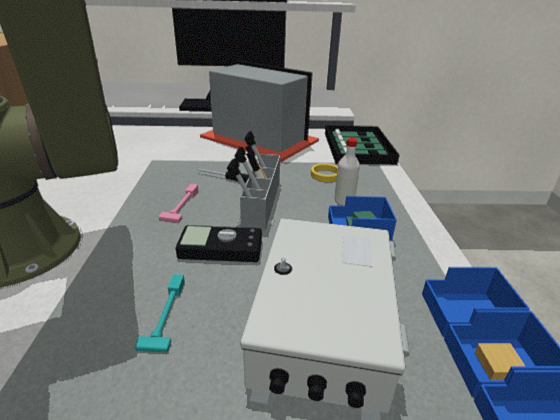

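View pics/top0.png

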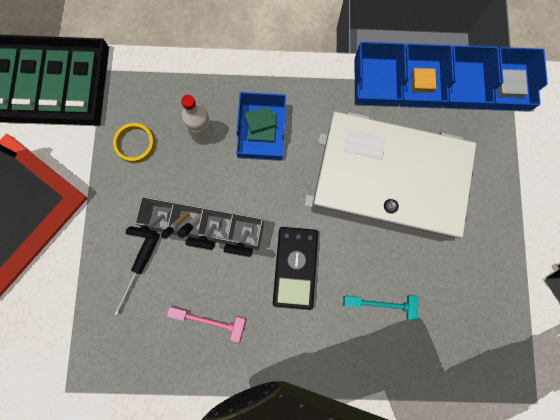

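The top view shows the caddy at about (140..265, 200..248). The black key handles are at (140,232), (201,243) and (239,250), and the marker and brush are at (175,230). The screwdriver handle, also black, is at (143,255) and is not a key. The pink (207,322) and turquoise (382,304) T-keys are decoys. The lock flange is at (391,206) in the top view and (283,266) in the side view.

```bash
cat > h.py <<'E'
import numpy as np, cv2
from cell import robot, optics
def cal(n):
    c=optics.get_calibration(n); K=np.array(c["camera_matrix"]); R=cv2.Rodrigues(np.array(c["rvec"],float))[0]
    return K,R,np.array(c["tvec"],float)
def ray(n,uv):
    K,R,t=cal(n); d=R.T@np.linalg.inv(K)@np.array([uv[0],uv[1],1.]); return -R.T@t,d
def onz(n,uv,z):
    o,d=ray(n,uv); return o+d*(z-o[2])/d[2]
def two(ua,ub):
    o1,d1=ray("top",ua);o2,d2=ray("side",ub)
    s=np.linalg.lstsq(np.c_[d1,-d2],o2-o1,rcond=None)[0]
    a=o1+s[0]*d1;b=o2+s[1]*d2
    return (a+b)/2,np.linalg.norm(a-b)
def cloud(n,d):
    K,R,t=cal(n); v,u=np.mgrid[:d.shape[0],:d.shape[1]]
    p=np.stack([(u-K[0,2])/K[0,0]*d,(v-K[1,2])/K[1,1]*d,d],-1); return (p-t)@R
def proj(n,p):
    K,R,t=cal(n); q=K@(R@np.array(p)+t); return q[:2]/q[2]
E
python3 - <<'E'
from h import *
T=np.load("top0.npz");S=np.load("side0.npz");P=cloud("top",T["d"])
Z=P[...,2]
def rect(m,box,z):
    k=np.zeros(m.shape,np.uint8);x0,y0,x1,y1=box;k[y0:y1,x0:x1]=m[y0:y1,x0:x1]
    pts=P[k>0][:,:2].astype(np.float32); print(len(pts)); return cv2.minAreaRect(pts)
print("encl",rect((abs(Z-.1)<.008)&(T["im"].min(2)>150),(300,100,490,250),.1))
print("caddy",rect((abs(Z-.085)<.006)&(T["im"].max(2)-T["im"].min(2)<30),(130,190,275,250),.085))
def blob(im,box,th):
    x0,y0,x1,y1=box;g=cv2.cvtColor(im[y0:y1,x0:x1],cv2.COLOR_RGB2GRAY);m=(g<th).astype(np.uint8)
    n,l,s,c=cv2.connectedComponentsWithStats(m)
    return [(np.round(c[i]+[x0,y0],1),s[i][:5]+[x0,y0,0,0,0]) for i in range(1,n) if s[i][4]>15]
print("flange top",blob(T["im"],(375,190,407,222),90)); print("flange side",blob(S["im"],(265,250,300,285),90))
for h in blob(T["im"],(115,220,260,262),50): print(h, onz("top",h[0],.148))
x0=two((391,206),(283,267));print(x0)
big=lambda im,b:cv2.resize(im[b[1]:b[3],b[0]:b[2]],(400,300),interpolation=cv2.INTER_CUBIC)
a=np.vstack([np.hstack([big(T["im"],(115,185,275,275)),big(S["im"],(190,110,310,230))]),np.hstack([big(T["im"],(371,191,411,221)),big(S["im"],(263,250,303,280))])])
cv2.imwrite("pics/c1.png",a[:,:,::-1])
r=cv2.Rodrigues(robot.get_obs()["tcp_rot"])[0];print(r)
E
```

```text
14109
encl ((0.6245021820068359, -0.19614768028259277), (0.3043377995491028, 0.2120901197195053), 78.81975555419922)
525
caddy ((0.5114381313323975, 0.2030419111251831), (0.251830130815506, 0.05860031396150589), 81.2741928100586)
flange top [(array([390.1, 205.8]), array([384, 199,  15,  14, 118])), (array([378.8, 220.4]), array([375, 219,  11,   3,  20]))]
flange side [(array([282.5, 269.5]), array([274, 263,  18,  12, 105]))]
(array([194.9, 237.9]), array([177, 223,  39,  27, 428])) [0.46844669 0.19542459 0.148     ]
(array([144.6, 241.1]), array([126, 225,  34,  37, 614])) [0.45983791 0.28667049 0.148     ]
(array([167., 232.]), array([161, 227,  14,  11, 100])) [0.47783932 0.2472213  0.148     ]
(array([238.2, 248.8]), array([224, 243,  29,  13, 280])) [0.45070849 0.11511262 0.148     ]
(array([ 0.55095794, -0.18215372,  0.10125614]), np.float64(0.0020969462622806826))
[[ 8.91663520e-01  4.52698594e-01 -3.88199519e-04]
 [ 4.52698752e-01 -8.91663017e-01  9.51023059e-04]
 [ 8.43836473e-05 -1.02373001e-03 -9.99999472e-01]]
```

View pics/c1.png

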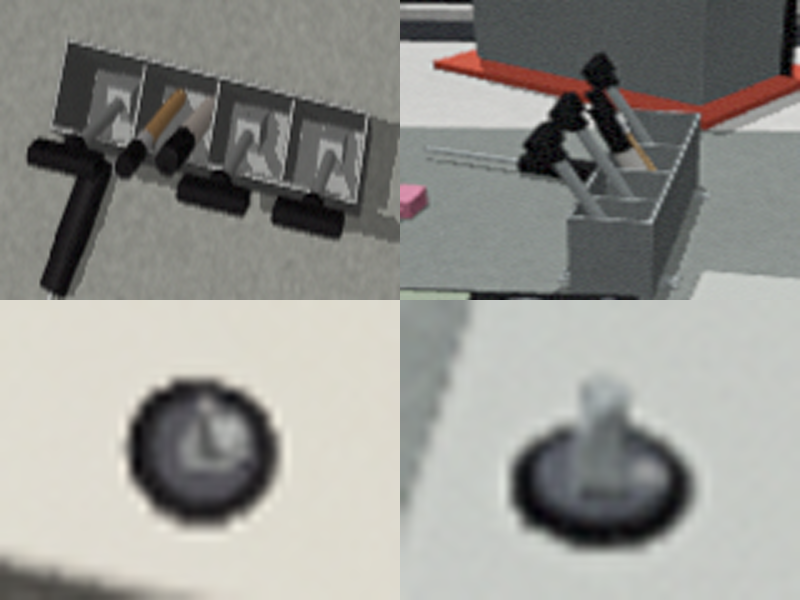

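The crop shows three grey-shafted keys with black T handles, at the crop's (62,150), (213,195) and (308,215). The brush and marker stand between them, and the screwdriver lies at the left. The lone square pin stands on the flange. I'll start with the key in the y=-93 pocket.

```bash
cat >> h.py <<'E'
def st():
    o=robot.get_obs(); r=cv2.Rodrigues(np.array(o["tcp_rot"]))[0]; return o,np.array(o["tool_pos"]),r
def delta(target,yaw=None,):
    # yaw (deg) = key yaw = direction of the tool's y; result dx,dy,dz mm after twisting
    o,p,r=st(); y0=np.degrees(np.arctan2(r[1,1],r[0,1])); y1=y0 if yaw is None else yaw
    tw=-((y1-y0+180)%360-180); a=np.radians(y1); Y=np.array([np.cos(a),np.sin(a),0]); X=np.array([-Y[1],Y[0],0]); D=np.array(target)-p
    print("t %.1f tcp"%o["time"],np.round(p*1000,1),"yaw %.1f"%y0,"j6 %.2f"%o["joint_positions"][5],"| d",np.round([D@X*1000,D@Y*1000,-D[2]*1000],1),"tw %.1f"%tw)
C=np.array([.5114,.2030]); ca=np.radians(-8.73)
def cad(x,y,z): return np.array([C[0]+np.cos(ca)*x-np.sin(ca)*y, C[1]+np.sin(ca)*x+np.cos(ca)*y, z])
E
python3 -m jog '[[1,[0,0,-10],-9],[1,[0,0,-10],-9],[1,[0,0,-10],-9],[1,[0,0,-10],-9],[1,[0,0,-10],-9],[1,[0,0,-5],-9.5]]'
python3 -m jog '[[1,[45,7.7,0],0],[1,[45,7.7,0],0],[1,[45,7.7,0],0],[1,[45,7.7,0],0],[1,[45,7.7,0],0],[1,[45,7.7,0],0],[1,[45,7.7,0],0],[1,[45,7.7,0],0]]'
python3 -m jog '[[1,[45,7.7,0],0],[1,[45,7.7,0],0],[1,[45,7.7,0],0],[1,[45,7.7,0],0],[1,[45,7.7,0],0],[1,[45,7.7,0],0],[1,[0,0,0],0]]' 8
python3 - <<'E'
from h import *
for k in(-.093,-.031,.093): print(cad(-.048,k,.142))
delta([.451,.1165,.126],-8.73)
for u in [(390.7,205.5),(391.2,206)]: print(onz("top",u,.103))
for u in [(282.6,267.5),(283.1,268)]: print(onz("side",u,.103))
E
```

```text
time: 0.85
tool_pos: [0.249, -0.4904, 0.2607]
tcp_rot: [-2.376, -2.055, -0.0]
contact_force: [-0.0, 0.8, -0.3]
grip_width: 0.999
gripper_force: 0.0
time: 1.85
tool_pos: [0.3637, -0.1422, 0.2604]
tcp_rot: [-2.382, -2.049, -0.0]
contact_force: [0.9, -0.5, 0.1]
grip_width: 0.998
gripper_force: 0.0
time: 2.72
tool_pos: [0.4497, 0.1185, 0.2598]
tcp_rot: [-2.378, -2.052, 0.002]
contact_force: [-0.1, -0.1, 0.1]
grip_width: 0.997
gripper_force: 0.0
[0.44984071 0.11836281 0.142     ]
[0.45925097 0.17964451 0.142     ]
[0.47807149 0.30220792 0.142     ]
t 2.7 tcp [449.7 118.5 259.8] yaw -8.4 j6 0.33 | d [ -1.7   1.6 133.8] tw 0.3
[ 0.55051632 -0.18110124  0.103     ]
[ 0.54952628 -0.18208477  0.103     ]
[ 0.55120403 -0.18519506  0.103     ]
[ 0.55195889 -0.18641993  0.103     ]
```

```bash
python3 -m jog '[[1,[-1,1,45],0],[1,[0,1,45],0],[1,[0,0,43.8],0],[0.34,[0,0,0],0],[0.34,[0,0,0],0],[0.34,[0,0,0],0],[0.34,[0,0,0],0],[0.34,[0,0,0],0]]' 8
python3 -m jog '[[0.34,[0,8,-1],0],[0.34,[0,8,-1],0],[0.34,[0,8,-1],0],[0.34,[0,8,-1],0],[0.34,[0,8,-1],0],[0.34,[0,8,-1],0],[0.34,[0,8,-2],0],[0.34,[0,0,0],0]]'
python3 - <<'E'
from h import *
delta(cad(.010,-.093,.134),-8.73)
im=[cv2.resize(optics.grab_frame(n)[0][b[1]:b[3],b[0]:b[2]],(400,400))for n,b in(("side",(180,80,330,230)),("top",(170,150,320,300)))]
cv2.imwrite("pics/c2.png",np.hstack(im)[:,:,::-1])
E
```

```text
time: 3.72
tool_pos: [0.4516, 0.1152, 0.1271]
tcp_rot: [2.381, 2.049, 0.001]
contact_force: [1.1, 0.4, 0.7]
grip_width: 0.502
gripper_force: 0.0
time: 4.72
tool_pos: [0.5072, 0.1067, 0.1347]
tcp_rot: [2.382, 2.049, 0.0]
contact_force: [0.5, 0.3, -0.5]
grip_width: 0.337
gripper_force: 0.0
t 4.7 tcp [507.2 106.7 134.7] yaw -8.6 j6 0.29 | d [ 2.8 -0.5  0.7] tw 0.1
```

View pics/c2.png

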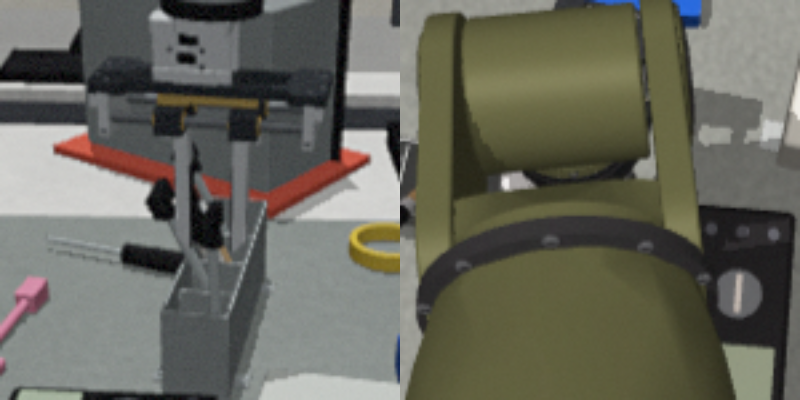

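The side view shows the near key standing nearly upright between the fingers at (208,220). I'll close on it and lift.

```bash
python3 -m jog '[[0,[2.5,0,0],0],[0,[0,0,0],0],[0,[0,0,0],0],[0,[0,0,0],0],[0,[0,0,-10],0],[0,[0,0,-30],0],[0,[0,0,-40],0],[0,[0,0,-40],0]]' 30
python3 -m jog '[[0,[0,0,-40],0],[0,[0,0,-20],0],[0,[0,0,0],0]]'
python3 - <<'E'
from h import *
delta([.552,-.182,.314],-3)
im=[cv2.resize(optics.grab_frame(n)[0][b[1]:b[3],b[0]:b[2]],(400,400))for n,b in(("side",(180,30,330,180)),("top",(170,150,320,300)))]
cv2.imwrite("pics/c3.png",im[0][:,:,::-1])
E
```

```text
time: 5.82
tool_pos: [0.507, 0.1092, 0.2566]
tcp_rot: [2.381, 2.049, 0.001]
contact_force: [0.4, -0.2, -1.2]
grip_width: 0.125
gripper_force: 30.0
time: 6.2
tool_pos: [0.5074, 0.1093, 0.3162]
tcp_rot: [2.38, 2.048, 0.004]
contact_force: [-0.5, 0.6, -0.9]
grip_width: 0.126
gripper_force: 30.0
t 6.2 tcp [507.4 109.3 316.2] yaw -8.6 j6 0.29 | d [-288.5   59.7    2.2] tw -5.6
```

View pics/c3.png

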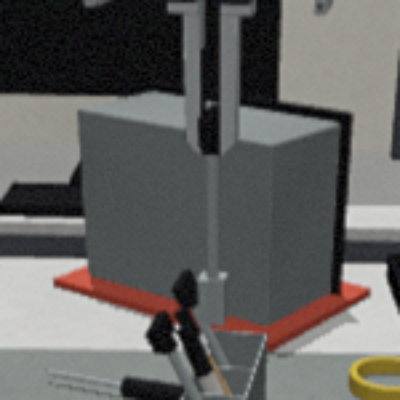

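```bash
python3 -m jog '[[0,[0,0,0],-5.6],[0,[-42,8.5,0],0],[0,[-42,8.5,0],0],[0,[-42,8.5,0],0],[0,[-42,8.5,0],0],[0,[-42,8.5,0],0],[0,[-42,8.5,0],0],[0,[-36.5,8.7,0],0]]'
python3 -m jog '[[0,[0,0,20],0],[0,[0,0,20],0],[0,[0,0,0],0],[0,[0,0,0],0]]'
python3 - <<'E'
from h import *
delta([.552,-.182,.2615],-3)
o,p,r=st()
im,d=optics.grab_frame("side"); it,dt=optics.grab_frame("top")
b=(240,170,330,290)
a=cv2.resize(im[b[1]:b[3],b[0]:b[2]],(450,600),interpolation=cv2.INTER_CUBIC)
cv2.imwrite("pics/c4.png",a[:,:,::-1])
for z in(.13,.138,.149): print(z,"origin px",proj("side",[p[0],p[1],p[2]-z]))
print("tip",proj("side",p))
E
```

```text
time: 7.3
tool_pos: [0.5515, -0.1834, 0.3132]
tcp_rot: [-2.278, -2.161, 0.001]
contact_force: [1.0, 0.9, -1.2]
grip_width: 0.128
gripper_force: 30.0
time: 7.8
tool_pos: [0.5519, -0.1819, 0.275]
tcp_rot: [2.278, 2.163, 0.0]
contact_force: [-0.7, -0.2, -0.5]
grip_width: 0.124
gripper_force: 30.0
t 7.8 tcp [ 551.9 -181.9  275. ] yaw -3.0 j6 -0.33 | d [-0.1  0.1 13.5] tw 0.0
0.13 origin px [283.81462873 244.71480022]
0.138 origin px [283.64513349 248.91642218]
0.149 origin px [283.41588153 254.59935495]
tip [286.94338208 167.15605091]
```

View pics/c4.png

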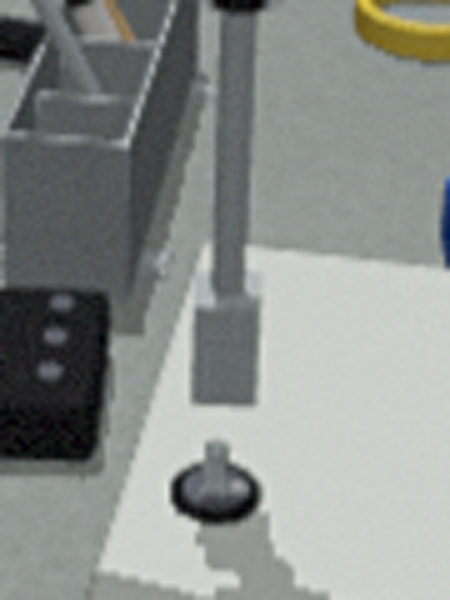

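Run:
```python
from h import *
o,p,r=st()
z=p[2]-.1307
print("pred front-bottom edge",proj("side",[p[0],p[1]-.01,z]),"front-top",proj("side",[p[0],p[1]-.01,z+.034]),"obs ~ (284.6,250.6) (..,229.6)")
im,d=optics.grab_frame("side"); P=cloud("side",d)
print("front face pts",np.median(P[234:248,281:288].reshape(-1,3),0))
S=np.load("side0.npz");Q=cloud("side",S["d"])
print("door depth z near", np.median(Q[275:285,290:310].reshape(-1,3),0))
g=cv2.cvtColor(S["im"],cv2.COLOR_RGB2GRAY)[258:282,270:297]
print(g)
for n in [(282.9,267.3)]: print("flange side",onz("side",n,.103))
print("pin tip side",onz("side",(283.2,257.9),.121))
T=np.load("top0.npz")
g=cv2.cvtColor(T["im"],cv2.COLOR_RGB2GRAY)[195:218,380:403];print(g)
```

```text
pred front-bottom edge [284.09874193 248.81929677] front-top [284.86632455 230.13789653] obs ~ (284.6,250.6) (..,229.6)
front face pts [ 0.55118507 -0.19505476  0.16181899]
door depth z near [ 0.57662273 -0.20916138  0.09898489]
[[200 199 198 200 202 199 202 201 200 202 198 167 174 173 179 184 199 199
  202 199 199 200 199 199 201 199 200]
 [201 201 200 201 200 201 201 200 201 200 198 150 165 178 166 166 190 202
  201 201 201 200 200 199 199 196 199]
 [200 199 198 200 201 201 202 200 203 204 200 161 161 161 141 149 197 201
  202 200 200 200 199 200 200 200 201]
 [200 199 201 199 200 202 202 202 205 205 198 163 142 125 107 131 206 206
  204 198 203 200 200 200 201 201 200]
 [201 200 199 199 201 204 205 203 169 149 152 157 121 102 100  99 152 177
  206 205 201 201 198 200 199 200 199]
 [200 200 202 202 203 200 171 146  88  68 108 131 111 106 107  79  73 104
  156 177 204 204 200 200 199 200 200]
 [201 200 201 205 203 158  91  58  73  85 114 119 107 107 109  83  80  70
   66 107 175 203 205 201 199 201 198]
 [199 202 201 203 164  77  40  77  91  97 117 115 110 114 112  98  92  93
   76 
[... 3474 characters left out ...]
219 218 219 219 217]
 [220 219 219 220 220 216  91  46  35  35  44  40  39  33  32  62 135 218
  219 218 218 218 219]
 [219 219 220 219 219 218 180 132  91  42  39  38  38  60 123 146 218 218
  219 219 219 218 218]
 [219 219 219 219 219 219 219 219 179 130 128 126 127 144 219 219 218 219
  218 219 220 218 218]
 [219 220 219 220 218 219 220 220 219 219 220 219 219 219 219 219 217 217
  219 219 218 219 218]
 [219 220 218 219 220 220 220 219 219 219 219 219 220 218 219 219 220 219
  219 219 220 218 217]
 [219 220 220 219 219 218 219 219 219 219 219 218 219 219 219 218 219 219
  219 219 219 218 219]
 [215 215 217 219 219 220 219 219 219 219 219 218 219 219 220 220 219 219
  219 219 218 219 219]]
```

Run:
```python
from h import *
o,p,r=st()
im,d=optics.grab_frame("side"); g=cv2.cvtColor(im,cv2.COLOR_RGB2GRAY)
print(np.round(p,4)); print(g[222:262,274:296])
for c in [282.6,283.0]: print(onz("side",(c,267),.103))
```

```text
[ 0.552  -0.1819  0.2754]
[[138 150 147 146 144 174 206 208 154  94  98 105  97 101 109 182 209 208
  203 206 206 207]
 [149 153 150 147 142 183 203 199 149  95  99 104  96  95 113 186 206 207
  205 206 206 206]
 [149 149 152 148 150 186 189 184 137  95  97 104 103  94 110 170 189 193
  198 206 205 205]
 [145 149 149 153 166 180 179 174 137  95  99 105 101  92 107 161 179 182
  194 206 205 206]
 [149 149 149 144 185 179 178 177 134  94  97 103  99  97 106 158 181 181
  196 206 205 204]
 [150 149 146 151 193 178 179 179 136  93  99 103 102  94  99 136 180 183
  195 207 206 206]
 [150 149 151 172 201 179 179 180 163 103  96 103  99  98 104 131 182 183
  197 207 205 205]
 [145 147 150 195 205 179 180 183 179 126 118 112 112 118 120 130 151 155
  185 207 208 206]
 [147 145 149 200 206 181 182 183 182 168 160 124 124 125 124 122 125 134
  178 208 206 206]
 [148 147 176 202 192 145 143 143 143 143 140 118 116 115 114 115 114 126
  175 208 209 205]
 [148 149 195 207 184 106 100 104 103 106 100 102 106 106 107 104 107 118
  171 208 206 206]
 [148 155 200 209 187 110 101 104 101 100 103 101 1
[... 2022 characters left out ...]
08 208 208 207 205 207 207 207 206 207 207 205
  205 207 206 205]
 [207 208 206 207 207 205 208 208 207 210 208 208 207 207 206 206 206 209
  206 207 205 207]
 [206 206 209 206 206 210 207 208 195 192 202 208 207 208 205 206 206 206
  205 206 206 206]
 [205 206 207 207 209 208 204 164 155 152 161 182 207 209 206 207 207 207
  208 206 206 206]
 [206 207 206 206 206 210 206 122 125 135 125 148 197 209 207 206 205 206
  207 206 205 206]
 [207 206 209 207 209 214 208 131 123 135 113 137 204 212 208 208 208 208
  207 207 206 207]
 [208 208 209 212 214 210 200 128 116 117 104 133 214 210 210 209 206 207
  205 207 207 207]]
[ 0.55124092 -0.1839575   0.103     ]
[ 0.55187642 -0.18395066  0.103     ]
```

```bash
python3 -m jog '[[0,[0,-1,10],0],[0,[0,0,8],0],[0,[0,0,3],0],[0,[0,0,2],0],[0,[0,0,0],0]]'
python3 -m jog '[[0,[0,0,2],0],[0,[0,0,2],0],[0,[0,0,0],0]]'
```

```text
time: 8.62
tool_pos: [0.5508, -0.1819, 0.2516]
tcp_rot: [2.278, 2.163, 0.0]
contact_force: [0.1, 1.1, -1.9]
grip_width: 0.127
gripper_force: 30.0
time: 9.0
tool_pos: [0.5508, -0.1816, 0.2474]
tcp_rot: [-2.278, -2.163, -0.0]
contact_force: [0.7, 2.3, -2.5]
grip_width: 0.124
gripper_force: 30.0
```

```bash
python3 -m jog '[[0,[0,0,2],0],[0,[0,0,2],0],[0,[0,0,0],0]]'
python3 -m jog '[[0,[0,0,2],0],[0,[0,0,2],0],[0,[0,0,0],0]]'
python3 - <<'E'
from h import *
im,d=optics.grab_frame("side");b=(250,170,320,290)
cv2.imwrite("pics/c5.png",cv2.resize(im[b[1]:b[3],b[0]:b[2]],(350,600),interpolation=cv2.INTER_CUBIC)[:,:,::-1])
E
```

```text
time: 9.38
tool_pos: [0.5507, -0.1818, 0.2433]
tcp_rot: [-2.278, -2.162, 0.0]
contact_force: [1.0, 2.1, -3.3]
grip_width: 0.124
gripper_force: 30.0
time: 9.75
tool_pos: [0.5507, -0.1819, 0.2394]
tcp_rot: [-2.278, -2.163, 0.0]
contact_force: [1.6, 3.3, -2.2]
grip_width: 0.123
gripper_force: 30.0
```

View pics/c5.png

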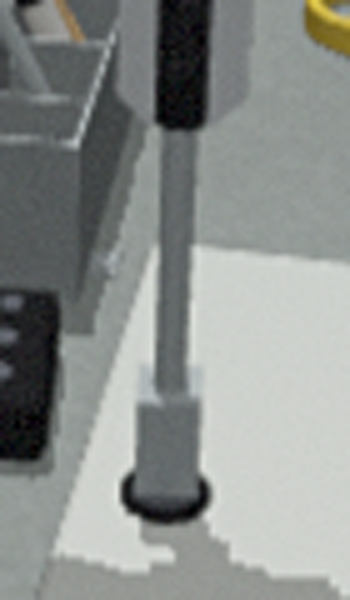

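The socket is over the pin and nearly on the flange at (168,490), so this is not the too-small key.

```bash
python3 -m jog '[[0,[0,0,1.5],0],[0,[0,0,0],0]]'
python3 -m jog '[[0,[0,0,1.5],0],[0,[0,0,0],0]]'
python3 -m jog '[[0,[0,0,1.5],0],[0,[0,0,0],0]]'
```

```text
time: 10.05
tool_pos: [0.5507, -0.1819, 0.238]
tcp_rot: [-2.278, -2.163, 0.0]
contact_force: [0.6, 3.4, -1.7]
grip_width: 0.128
gripper_force: 30.0
time: 10.3
tool_pos: [0.5507, -0.1819, 0.2365]
tcp_rot: [-2.278, -2.163, 0.0]
contact_force: [0.7, 2.3, -1.2]
grip_width: 0.125
gripper_force: 30.0
time: 10.55
tool_pos: [0.5507, -0.1819, 0.235]
tcp_rot: [-2.278, -2.163, 0.0]
contact_force: [1.0, 2.1, -1.2]
grip_width: 0.127
gripper_force: 30.0
```

```bash
python3 -m jog '[[0,[0,0,1],0],[0,[0,0,0],0]]'
python3 -m jog '[[0,[0,0,1],0],[0,[0,0,0],0]]'
python3 -m jog '[[0,[0,0,1],0],[0,[0,0,0],0]]'
python3 - <<'E'
from h import *
print(robot.get_obs()["moment"]); im,d=optics.grab_frame("side");g=cv2.cvtColor(im,cv2.COLOR_RGB2GRAY)
print(g[255:280,283])
E
```

```text
time: 10.8
tool_pos: [0.5507, -0.1819, 0.2341]
tcp_rot: [-2.278, -2.163, 0.0]
contact_force: [0.3, 1.8, -1.4]
grip_width: 0.124
gripper_force: 30.0
time: 11.05
tool_pos: [0.5509, -0.182, 0.2337]
tcp_rot: [2.278, 2.162, 0.001]
contact_force: [-0.3, 2.0, 5.3]
grip_width: 0.125
gripper_force: 30.0
time: 11.3
tool_pos: [0.5512, -0.1821, 0.2336]
tcp_rot: [2.277, 2.161, 0.001]
contact_force: [-1.8, 2.8, 11.6]
grip_width: 0.126
gripper_force: 30.0
[ 0.78823671  0.46077503 -0.01590225]
[101 103 105 101 103 103 105 104 102 103 101 104 105 104 104 105  96  55
  11  44 133 156 156 193 208]
```

Home at TCP z = 0.2337, which matches the prediction. Next I turn anticlockwise and watch the moment.

```bash
cat > m.py <<'E'
from h import *
o,p,r=st();print("yaw %.1f"%np.degrees(np.arctan2(r[1,1],r[0,1])),"j6 %.2f"%o["joint_positions"][5],"M",np.round(o["moment"],3))
E
python3 -m jog '[[0,[0,0,-1.5],0],[0,[0,0,0],-6],[0,[0,0,0],-6],[0,[0,0,0],-6],[0,[0,0,0],0]]'; python3 m.py
python3 -m jog '[[0,[0,0,0],-6],[0,[0,0,0],-6],[0,[0,0,0],0]]'; python3 m.py
python3 -m jog '[[0,[0,0,0],-6],[0,[0,0,0],-6],[0,[0,0,0],0]]'; python3 m.py
```

```text
time: 11.98
tool_pos: [0.5508, -0.1819, 0.2337]
tcp_rot: [1.913, 2.492, 0.0]
contact_force: [-0.2, 2.2, 3.0]
grip_width: 0.122
gripper_force: 30.0
yaw 15.0 j6 -0.64 M [ 0.804 -0.018 -0.036]
time: 12.35
tool_pos: [0.5508, -0.1818, 0.2337]
tcp_rot: [1.645, 2.677, 0.0]
contact_force: [-0.1, 3.4, 3.4]
grip_width: 0.126
gripper_force: 30.0
yaw 26.9 j6 -0.85 M [ 0.901  0.046 -0.082]
time: 12.72
tool_pos: [0.5508, -0.1819, 0.2337]
tcp_rot: [1.358, 2.833, 0.0]
contact_force: [-0.9, 3.2, 4.0]
grip_width: 0.124
gripper_force: 30.0
yaw 38.8 j6 -1.06 M [ 0.816  0.086 -0.048]
```

```bash
python3 -m jog '[[0,[0,0,-1],0],[0,[0,0,0],-6],[0,[0,0,0],-6],[0,[0,0,0],0]]'; python3 m.py
python3 -m jog '[[0,[0,0,0],-6],[0,[0,0,0],-6],[0,[0,0,0],0]]'; python3 m.py
python3 -m jog '[[0,[0,0,0],-6],[0,[0,0,0],-6],[0,[0,0,0],0]]'; python3 m.py
python3 -m jog '[[0,[0,0,0],-4],[0,[0,0,0],-4],[0,[0,0,0],0]]'; python3 m.py
```

```text
time: 13.22
tool_pos: [0.5505, -0.1818, 0.2338]
tcp_rot: [-1.052, -2.959, -0.0]
contact_force: [-0.6, 2.4, -6.0]
grip_width: 0.124
gripper_force: 30.0
yaw 50.8 j6 -1.27 M [ 0.728 -0.142 -0.036]
time: 13.6
tool_pos: [0.5505, -0.1818, 0.2339]
tcp_rot: [-0.739, -3.052, -0.0]
contact_force: [0.2, 2.1, -8.7]
grip_width: 0.125
gripper_force: 30.0
yaw 62.8 j6 -1.48 M [ 0.756 -0.158 -0.063]
time: 13.98
tool_pos: [0.5505, -0.1818, 0.2339]
tcp_rot: [-0.417, -3.112, -0.0]
contact_force: [-0.5, 2.7, -10.8]
grip_width: 0.123
gripper_force: 30.0
yaw 74.8 j6 -1.69 M [ 0.643 -0.054 -0.074]
time: 14.35
tool_pos: [0.5505, -0.1818, 0.234]
tcp_rot: [-0.199, -3.134, -0.001]
contact_force: [-0.7, 2.1, -11.8]
grip_width: 0.125
gripper_force: 30.0
yaw 82.7 j6 -1.83 M [ 0.655 -0.042 -0.032]
```

```bash
python3 -m jog '[[0,[0,0,0],-4],[0,[0,0,0],-4],[0,[0,0,0],0]]'; python3 m.py
python3 -m jog '[[0,[0,0,0],-4],[0,[0,0,0],-4],[0,[0,0,0],0]]'; python3 m.py
python3 - <<'E'
from h import *
im,d=optics.grab_frame("side");b=(250,170,320,290)
cv2.imwrite("pics/c6.png",cv2.resize(im[b[1]:b[3],b[0]:b[2]],(350,600),interpolation=cv2.INTER_CUBIC)[:,:,::-1])
E
```

```text
time: 14.72
tool_pos: [0.5505, -0.1818, 0.234]
tcp_rot: [0.021, -3.14, -0.001]
contact_force: [-0.7, 1.7, -12.7]
grip_width: 0.127
gripper_force: 30.0
yaw 90.8 j6 -1.97 M [ 0.583  0.056 -0.093]
time: 15.1
tool_pos: [0.5505, -0.1819, 0.2341]
tcp_rot: [0.241, -3.131, -0.001]
contact_force: [-0.7, 2.7, -13.9]
grip_width: 0.124
gripper_force: 30.0
yaw 98.8 j6 -2.11 M [ 0.568  0.085 -0.089]
```

View pics/c6.png

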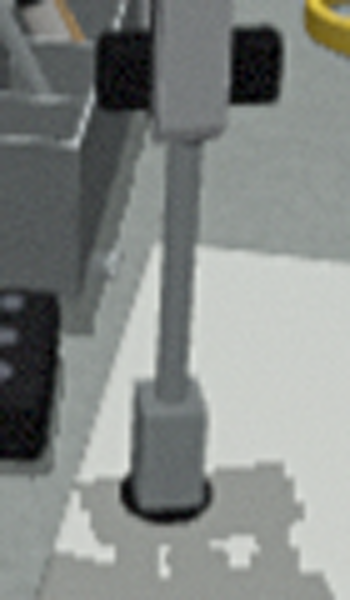

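```bash
python3 -m jog '[[0,[0,0,0],-5],[0,[0,0,0],-5],[0,[0,0,0],0]]'; python3 m.py
python3 -m jog '[[0,[0,0,0],-4],[0,[0,0,0],-4],[0,[0,0,0],0]]'; python3 m.py
```

```text
time: 15.52
tool_pos: [0.5506, -0.1819, 0.2344]
tcp_rot: [0.514, -3.099, -0.0]
contact_force: [-1.5, 0.8, -13.5]
grip_width: 0.125
gripper_force: 30.0
yaw 108.8 j6 -2.28 M [ 0.601  0.303 -0.13 ]
time: 15.9
tool_pos: [0.5507, -0.1819, 0.2346]
tcp_rot: [0.728, -3.056, 0.0]
contact_force: [-1.2, 1.5, -12.4]
grip_width: 0.123
gripper_force: 30.0
yaw 116.8 j6 -2.42 M [ 0.502  0.368 -0.029]
```

Run:
```python
from h import *
im,d=optics.grab_frame("side");g=cv2.cvtColor(im,cv2.COLOR_RGB2GRAY)
print(g[255:270:2,272:298]); b=(250,170,320,290)
cv2.imwrite("pics/c7.png",cv2.resize(im[b[1]:b[3],b[0]:b[2]],(350,600),interpolation=cv2.INTER_CUBIC)[:,:,::-1])
```

```text
[[206 211 207 118  81  91  88  87  90  98 101 102 100 103 103 101 101 100
   99 102 152 213 209 208 205 207]
 [207 211 210 107  83  88  89  87  99 100 102 102 101 102 106 100 101 102
   98 109 165 208 207 206 207 206]
 [209 210 210 109  85  89  91  88  91  98 102 102 100 100 103 103 100 102
   99 114 175 211 209 206 206 207]
 [208 211 195 103  85  91  85  94  94 101 102 103  99 101 102 101 103  98
   95 124 194 208 208 208 206 208]
 [209 211 185 100  84  88  91  93  90 101 100 101 100 104  99 103 102 101
   96 126 194 211 209 207 207 207]
 [211 210 158  89  87  91  87  92  90 102 102 104 101  98 101 100  98 100
   99 111 162 211 209 208 206 206]
 [184 181  63  22  74  91  93  89  98 103 105 102 101  99  98 102 102 103
  101  87 136 212 210 208 208 206]
 [151 147  51   5  26  61  82  94  98 105  99 106 102 100 103 101  93  84
   72  55  99 153 155 181 209 208]]
```

View pics/c7.png

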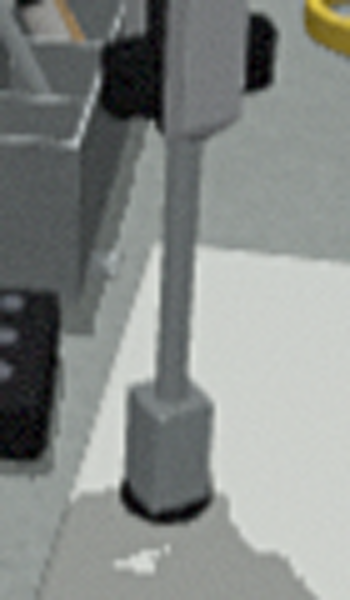

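The key turned freely to a yaw of about 117°, past the 90° limit the fitting key would allow. So this is the loose one, and it goes back into its pocket.

```bash
python3 -m jog '[[0,[0,0,-10],0],[0,[0,0,-15],0],[0,[0,0,-20],0],[0,[0,0,-20],10.4],[0,[0,0,-17],10.4],[0,[0,0,0],10.4],[0,[0,0,0],10.4],[0,[0,0,0],10.4]]'
python3 -m jog '[[0,[0,0,0],10.4],[0,[0,0,0],10.4],[0,[0,0,0],10.4],[0,[0,0,0],10.4],[0,[0,0,0],10.4],[0,[0,0,0],10.4],[0,[0,0,0],10.4]]'
python3 - <<'E'
from h import *
delta(cad(.005,-.093,.316),-8.73)
im,d=optics.grab_frame("side");g=cv2.cvtColor(im,cv2.COLOR_RGB2GRAY);print(g[256:272,278:290]);print(cv2.cvtColor(np.load("side0.npz")["im"],cv2.COLOR_RGB2GRAY)[256:272,278:290])
E
```

```text
time: 16.95
tool_pos: [0.5513, -0.1822, 0.32]
tcp_rot: [0.69, 3.059, -0.002]
contact_force: [0.6, -0.3, -1.6]
grip_width: 0.127
gripper_force: 30.0
time: 17.82
tool_pos: [0.5513, -0.1822, 0.3199]
tcp_rot: [2.371, 2.053, 0.004]
contact_force: [-0.3, 0.5, -1.9]
grip_width: 0.121
gripper_force: 30.0
t 17.8 tcp [ 551.3 -182.2  319.9] yaw -8.2 j6 -0.24 | d [281.7 -92.9   3.9] tw 0.5
[[204 201 205 204 206 204 206 205 205 205 205 202]
 [204 205 206 203 191 190 201 205 202 204 203 202]
 [203 207 202 181 179 176 183 187 191 204 205 204]
 [204 205 196 157 165 161 157 162 171 205 205 203]
 [206 208 188 131 146 153 146 167 181 208 204 205]
 [208 207 168 111 121 136 154 184 193 208 208 206]
 [174 149 118 106 111 113 143 181 149 178 209 208]
 [ 94  68  91 109 109 113 125 150  95 107 157 178]
 [ 75  82 110 119 113 116 117 128 103  76  69 112]
 [ 95 100 120 118 117 113 117 119 108  93  78  60]
 [ 96 101 131 120 122 118 116 121  99  97  97  69]
 [ 93 109 147 126 123 122 119 105  83 101  97  73]
 [ 97 106 135 102 110 115 112  90  87 102  99  66]
 [ 93  97 107  72  81  88  82  75  96 102  82  50]
 [ 62
[... 214 characters left out ...]
167 174 173 179 184 199 199 202 199]
 [201 200 198 150 165 178 166 166 190 202 201 201]
 [203 204 200 161 161 161 141 149 197 201 202 200]
 [205 205 198 163 142 125 107 131 206 206 204 198]
 [169 149 152 157 121 102 100  99 152 177 206 205]
 [ 88  68 108 131 111 106 107  79  73 104 156 177]
 [ 73  85 114 119 107 107 109  83  80  70  66 107]
 [ 91  97 117 115 110 114 112  98  92  93  76  57]
 [ 95  98 120 119 113 118 111 105 124 140 122  77]
 [ 96 102 115 120 116 119 119 111 133 148 140 107]
 [ 95  99 118 100 102 105 109 103 112 116 113  90]
 [ 93  95 104  72  76  78  84  78  93  97  79  47]
 [ 60  81  90  87  90  85  84  84  86  69  53  26]
 [ 28  42  57  68  77  69  70  67  56  45  28  13]]
```

```bash
python3 -m jog '[[0,[47,-15.5,0],0.5],[0,[47,-15.5,0],0],[0,[47,-15.5,0],0],[0,[47,-15.5,0],0],[0,[47,-15.5,0],0],[0,[46.7,-15.5,0],0],[0,[0,0,0],0]]'
python3 -c "
from h import *
delta(cad(.005,-.093,.136),-8.73)"
```

```text
time: 18.75
tool_pos: [0.4988, 0.1126, 0.3191]
tcp_rot: [2.369, 2.06, 0.006]
contact_force: [0.8, -0.6, -2.2]
grip_width: 0.13
gripper_force: 30.0
t 18.8 tcp [498.8 112.6 319.1] yaw -8.0 j6 0.29 | d [ -1.8   3.7 183.1] tw 0.8
```

```bash
python3 -m jog '[[0,[-1.8,3.7,40],0.8],[0,[0,0,40],0],[0,[0,0,40],0],[0,[0,0,40],0],[0,[0,0,15],0],[0,[0,0,6],0],[0,[0,0,2],0],[0,[0,0,0],0]]'
python3 -c "
from h import *
delta(cad(.005,-.093,.135),-8.73)"
```

```text
time: 19.75
tool_pos: [0.5029, 0.1079, 0.1347]
tcp_rot: [2.389, 2.038, 0.002]
contact_force: [0.5, 0.2, 0.1]
grip_width: 0.123
gripper_force: 30.0
t 19.8 tcp [502.9 107.9 134.7] yaw -9.1 j6 0.30 | d [ 2.3 -1.  -0.3] tw -0.3
```

```bash
python3 -m jog '[[0.35,[0,0,0],0],[0.35,[0,0,0],0],[0.6,[0,0,0],0],[0.6,[0,0,-15],0],[0.6,[0,0,-35],0],[0.7,[0,0,-30],0],[1,[0,0,0],0],[1,[0,0,0],0]]' 8
python3 -c "
from h import *
delta(cad(-.047,-.031,.127),-8.73)
im,d=optics.grab_frame('side'); cv2.imwrite('pics/s8.png',im[:,:,::-1]); np.savez('s8.npz',im=im)
g=cv2.cvtColor(im,cv2.COLOR_RGB2GRAY);print(g[256:272,278:290])
P=cloud('side',d); m=(g<45)&(P[...,2]>.11)&(P[...,2]<.18)&(abs(P[...,0]-.48)<.06)&(P[...,1]>0)&(P[...,1]<.35)
n,l,s,c=cv2.connectedComponentsWithStats(m.astype(np.uint8))
for i in range(1,n):
  if s[i,4]>8: print(s[i],np.round(np.median(P[l==i],0),3))
"
```

```text
time: 20.75
tool_pos: [0.502, 0.1078, 0.2133]
tcp_rot: [-2.39, -2.038, 0.001]
contact_force: [0.1, 0.5, -0.8]
grip_width: 0.878
gripper_force: 0.0
t 20.8 tcp [502.  107.8 213.3] yaw -9.1 j6 0.30 | d [ 64.5 -52.2  86.3] tw -0.4
[[199 199 198 199 201 198 199 201 199 198 201 198]
 [198 201 200 198 187 187 198 200 203 198 200 198]
 [199 200 198 178 173 172 178 181 190 198 200 199]
 [201 200 194 150 160 158 153 154 165 198 200 201]
 [202 204 182 127 143 153 143 162 178 201 200 199]
 [205 202 164 109 122 132 150 180 188 204 204 201]
 [170 145 111 105 103 113 139 178 145 175 205 202]
 [ 89  66  89 107 108 106 121 149  92 101 151 176]
 [ 70  78 108 113 110 109 114 120 102  76  67 110]
 [ 89  96 118 115 114 110 116 116 101  92  79  62]
 [ 93  97 126 118 115 114 114 116  97  96  95  62]
 [ 93 100 143 119 121 119 118 104  80  98  96  73]
 [ 96 102 129 101 107 112 107  80  88 100  91  68]
 [ 87  98 104  73  76  82  78  78  92  98  81  49]
 [ 57  76  90  84  86  81  82  80  87  71  52  28]
 [ 29  42  61  67  70  73  71  65  54  40  24  20]]
[245 131  17  43 323] [0.487 0.217 0.143]
[235 147  11  16 113] [0.462 0.174 0.144]
```

```bash
python3 -c "
from h import *
im,d=optics.grab_frame('top');S=np.load('side0.npz')['im'];T=np.load('top0.npz')['im'];s=np.load('s8.npz')['im']
z=lambda i,b:cv2.resize(i[b[1]:b[3],b[0]:b[2]],(400,300),interpolation=cv2.INTER_CUBIC)
t=(379,196,403,214);q=(270,255,298,276)
cv2.imwrite('pics/c8.png',np.vstack([np.hstack([z(T,t),z(S,q)]),np.hstack([z(im,t),z(s,q)])])[:,:,::-1])
"
```

```text
(no output)
```

View pics/c8.png

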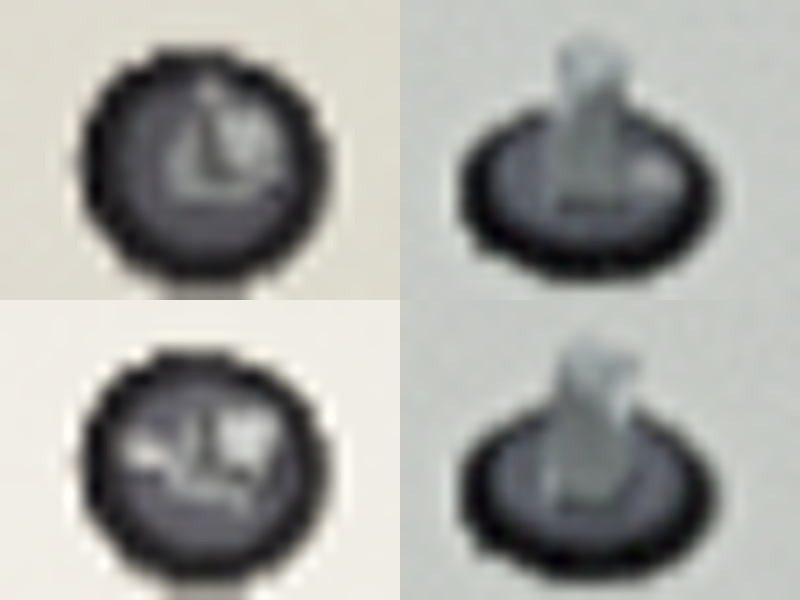

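The lower crops (after the first key) against the upper ones (before): the pin foot at about (205,470) in the top view is turned a little from the start. So the loose key dragged the pin somewhat, and the pin now sits roughly 10–25° clockwise of the world axes, modulo 90°. The fitting key will settle this by its stop, so I'll insert at a yaw of about -14°. Key 2 (pocket -31) is next.

```bash
python3 -m jog '[[1,[32,-26,0],0],[1,[32.5,-26,0],0],[1,[0,0,40],0],[1,[0,0,46],0],[0.34,[0,0,0],0],[0.34,[0,0,0],0],[0.34,[0,0,0],0],[0.34,[0,0,0],0]]' 8
python3 -m jog '[[0.34,[0,8,-1],0],[0.34,[0,8,-1],0],[0.34,[0,8,-1],0],[0.34,[0,8,-1],0],[0.34,[0,8,-1],0],[0.34,[0,8,-1],0],[0.34,[0,8,-1.5],0],[0.34,[0,0,0],0]]'
python3 -c "
from h import *
delta(cad(.010,-.031,.1347),-8.73)"
```

```text
time: 21.85
tool_pos: [0.4616, 0.1799, 0.1287]
tcp_rot: [2.39, 2.038, 0.002]
contact_force: [-0.1, 0.8, -0.1]
grip_width: 0.611
gripper_force: 0.0
time: 22.85
tool_pos: [0.5169, 0.1708, 0.1351]
tcp_rot: [2.391, 2.038, 0.0]
contact_force: [-0.2, 0.7, -0.1]
grip_width: 0.34
gripper_force: 0.0
t 22.9 tcp [516.9 170.8 135.1] yaw -9.1 j6 0.41 | d [-0.  -0.3  0.4] tw -0.4
```

```bash
python3 -m jog '[[0,[0,0,0],0],[0,[0,0,0],0],[0,[0,0,0],0],[0,[0,0,0],0],[0,[0,0,-10],0],[0,[0,0,-30],0],[0,[0,0,-40],0],[0,[0,0,-40],0]]' 30
python3 -m jog '[[0,[0,0,-40],0],[0,[0,0,-22],0],[0,[0,0,0],-5],[0,[0,0,0],0]]'
python3 - <<'E'
from h import *
o,p,r=st(); im,d=optics.grab_frame("side");g=cv2.cvtColor(im,cv2.COLOR_RGB2GRAY)
q=proj("side",p-[0,.01,.1307]);print("pred socket front bottom",q); P=cloud("side",d); u,v=int(q[0]),int(q[1])
print(g[v-20:v+5:2,u-12:u+13]); print(np.median(P[v-12:v-4,u-3:u+4].reshape(-1,3),0))
delta([.5508,-.1818,.32],-14)
E
```

```text
time: 23.85
tool_pos: [0.5163, 0.1709, 0.257]
tcp_rot: [2.39, 2.038, 0.0]
contact_force: [0.1, 0.7, -1.9]
grip_width: 0.124
gripper_force: 30.0
time: 24.35
tool_pos: [0.5164, 0.1709, 0.3176]
tcp_rot: [2.299, 2.14, 0.001]
contact_force: [-0.4, 0.0, -2.3]
grip_width: 0.126
gripper_force: 30.0
pred socket front bottom [263.64595336 139.16840483]
[[ 85  81  79  88  84  84  79  79  75  76  75  79  93  97  97  91  79  74
   78  81  78  75  77  79  75]
 [ 79  79  88  82  79  81  82  81  82 117 152 122  92  94  93  98 156 156
  117  78  74  77  80  76  76]
 [ 81  79  81  79  77  78  81  78  98 159 167 148 135 106 105 111 149 143
   97  80  74  80  78  78  79]
 [ 79  74  81  81  79  82  78  78  76  99 100  97  97  97  97  97 102 101
   76  77  77  82  81  75  80]
 [ 80  83  79  79  83  80  81  77  79  97  97  99  96  93  97  98 102  97
   76  77  76  83  77  78  81]
 [ 81  83  82  80  79  82  79  82  83  98 100  98  96  95  97 101  96  98
   78  79  76  79  77  77  74]
 [ 51  79  84  83  79  79  82  75  84 102  97  94  99  95  97  95  99 100
   76  79  73  81  82  80  76]
 [ 20  46  83  81  80  80  80  79  85 100  98  97  93  99  97  98  99  98
   79  79  83  85  77  82  79]
 [ 17  21  42  83  78  79  81  81  82  99 101 101 102  96  98  97 103 102
   78  81  80  79  78  79  75]
 [ 22  12  20  53  83  79  80  75  79 101 100 101  99 100  94 100  99  90
   76  81  76  80  81  78  79]
 [ 13  11  29  67  87  81  80  79  81  91  90  91  89  90  90  91  95  92
   80  79  78  78  79  78  77]
 [ 21  23  31  39  66  81  80  81  79  79  77  83  76  79  81  80  76  71
   78  78  77  79  76  83  80]
 [  4  18  13  26  49  81  82  79  80  77  77  77  80  81  82  78  80  77
   81  78  76  80  80  78  81]]
[0.51474133 0.16694306 0.2048984 ]
t 24.4 tcp [516.3 170.9 317.3] yaw -4.2 j6 0.33 | d [-333.9  118.8   -2.7] tw 9.8
```

```bash
python3 -m jog '[[0,[0,0,0],9.8],[0,[-41.7,14.9,0],0],[0,[-41.7,14.9,0],0],[0,[-41.7,14.9,0],0],[0,[-41.7,14.9,0],0],[0,[-41.7,14.9,0],0],[0,[-41.7,14.9,0],0],[0,[-41.7,14.9,0],0]]'
python3 -m jog '[[0,[-41.7,14.9,0],0],[0,[0,0,20],0],[0,[0,0,20],0],[0,[0,0,0],0]]'
python3 - <<'E'
from h import *
delta([.5508,-.1818,.258],-14)
o,p,r=st(); im,d=optics.grab_frame("side");g=cv2.cvtColor(im,cv2.COLOR_RGB2GRAY)
print(proj("side",p-[0,.01,.1307])); print(g[240:262,272:298])
E
```

```text
time: 25.4
tool_pos: [0.5475, -0.1389, 0.317]
tcp_rot: [-2.475, -1.934, 0.0]
contact_force: [-0.3, 0.1, -2.4]
grip_width: 0.125
gripper_force: 30.0
time: 25.9
tool_pos: [0.5516, -0.1814, 0.2758]
tcp_rot: [-2.473, -1.933, 0.002]
contact_force: [0.7, 0.7, -1.0]
grip_width: 0.126
gripper_force: 30.0
t 25.9 tcp [ 551.6 -181.4  275.8] yaw -14.0 j6 -0.14 | d [-0.6 -0.7 17.8] tw 0.0
[283.83886089 248.41110978]
[[148 172 199 209 209 186 110 102 107 101 105 104 102 103 103 102 102 110
   96  79 124 214 210 204 206 205]
 [145 193 207 208 209 188 111 100 105 108 104 103 100 105 106 103 105 106
   96  82 144 210 208 205 205 207]
 [155 198 209 208 208 187 110 101 102 106 102 104 103 102 102 102 105 103
   91 103 176 210 208 206 203 205]
 [170 199 208 207 208 188 110 101 104 107 102 102 103 104 104 102 108 107
   94 109 190 208 207 205 205 204]
 [191 206 207 208 207 185 112  98 104 104 101 102 104 105 104 101 105 108
   99 135 204 209 205 205 206 205]
 [196 209 207 208 205 187 111  98 103 102 100  99 102 103 103 102 105 102
  110 176 213 207 206 206 206 205]
 [200 207 207 205 209 198 136 130 127 1
[... 1005 characters left out ...]
06 205 205
  206 206 206 206 205 206 208 206]
 [206 208 206 207 207 206 205 206 208 208 208 206 208 210 208 205 206 207
  206 206 206 208 205 206 206 208]
 [207 207 205 208 205 207 206 208 209 204 186 179 197 210 207 209 205 205
  207 206 205 206 207 207 207 207]
 [206 207 205 207 206 207 209 208 205 170 138 133 156 177 196 207 207 207
  206 206 206 206 205 206 205 207]
 [206 208 205 206 207 208 208 208 195 129 119 124 127 134 169 205 208 206
  207 204 208 207 208 207 207 207]
 [207 206 207 207 206 208 209 210 187 112 120 132 131 141 179 211 208 207
  208 205 206 205 206 207 206 208]
 [208 205 207 207 209 211 213 209 165 104 111 121 124 148 193 213 211 208
  206 206 207 206 208 206 205 205]]
```

Run:
```python
from h import *
o,p,r=st(); im,d=optics.grab_frame("side");P=cloud("side",d);g=cv2.cvtColor(im,cv2.COLOR_RGB2GRAY)
for v in range(178,248,6):
    m=(g[v,276:296]<125)&(abs(P[v,276:296,1]+.18)<.05); u=np.arange(276,296)[m]
    print(v,u.min() if len(u) else 0,u.max() if len(u) else 0,np.round(np.median(P[v,276:296][m],0),4))
print(p)
```

```text
178 285 291 [ 0.554  -0.1801  0.2578]
184 285 291 [ 0.5543 -0.1804  0.2487]
190 285 291 [ 0.5548 -0.18    0.239 ]
196 284 290 [ 0.5536 -0.181   0.2299]
202 284 290 [ 0.5541 -0.1801  0.2195]
208 284 290 [ 0.5544 -0.1802  0.2095]
214 284 289 [ 0.554  -0.1809  0.1998]
220 284 289 [ 0.5544 -0.1804  0.189 ]
226 285 293 [ 0.5576 -0.1836  0.1805]
232 279 292 [ 0.5533 -0.1862  0.1715]
238 279 292 [ 0.5538 -0.1859  0.1605]
244 279 291 [ 0.5533 -0.1857  0.1492]
[ 0.55199748 -0.18146338  0.27714202]
```

The depth profile shows the key is vertical but gripped about 8.5 mm off-centre along its handle. I'll aim the TCP accordingly, at (0.550, -0.190).

```bash
python3 -c "
from h import *
delta([.550,-.190,.258],-14)"
python3 -m jog '[[0,[-8.7,0.1,6],0],[0,[0,0,6],0],[0,[0,0,0],0]]'
python3 - <<'E'
from h import *
delta([.550,-.190,.255],-14)
o,p,r=st(); im,d=optics.grab_frame("side");P=cloud("side",d);g=cv2.cvtColor(im,cv2.COLOR_RGB2GRAY)
print(np.median(P[236:250:2,280:289].reshape(-1,3),0))
print(g[244:262:2,272:298])
E
```

```text
t 26.0 tcp [ 552.2 -181.5  277.9] yaw -13.9 j6 -0.14 | d [-8.8 -0.1 19.9] tw 0.1
time: 26.38
tool_pos: [0.5499, -0.19, 0.2646]
tcp_rot: [-2.473, -1.936, 0.001]
contact_force: [-0.1, -0.2, -1.4]
grip_width: 0.128
gripper_force: 30.0
t 26.4 tcp [ 549.9 -190.   264.6] yaw -13.9 j6 -0.15 | d [0.  0.1 9.6] tw 0.1
[ 0.55130237 -0.19472342  0.15926825]
[[195 206 209 211 209 120 102 104 111 106 106 105 105 103 106 104 110 105
   82 113 193 212 208 208 205 206]
 [202 210 211 211 209 116 102 109 108 104 104 107 101 106 104 104 108 109
   76 113 193 210 209 207 207 208]
 [211 209 209 211 197 115 102 104 105 105 105 105 107 105 103 105 108 103
   82 122 209 211 209 209 207 209]
 [210 209 210 211 188 114 102 105 105 108 104 105 101 106 107 103 109 101
   85 139 216 212 208 207 208 208]
 [209 208 209 209 187 111 106 105 104 106 107 104 104 107 106 107 105  91
  109 180 213 209 206 208 208 205]
 [208 206 209 209 189 111  99 102 103 100 102 102 107 107 107 105 104 102
  149 212 212 209 208 208 208 207]
 [207 208 207 211 203 194 192 174 173 152 125 125 109 107 104 105 100 130
  205 213 208 209 208 208 208 208]
 [208 208 209 208 209 208 210 213 211 174 141 138 161 171 189 202 196 199
  211 209 209 208 208 207 208 208]
 [208 208 209 208 209 210 212 213 188 109 119 137 127 150 188 213 211 209
  210 208 209 208 208 207 208 207]]
```

```bash
python3 -m jog '[[0,[0,-0.3,6],0],[0,[0,0,4],0],[0,[0,0,3],0],[0,[0,0,0],0]]'
python3 -m jog '[[0,[0,0,2],0],[0,[0,0,2],0],[0,[0,0,0],0]]'
```

```text
time: 26.92
tool_pos: [0.5498, -0.1898, 0.2519]
tcp_rot: [-2.473, -1.937, 0.0]
contact_force: [0.2, 0.6, -0.9]
grip_width: 0.128
gripper_force: 30.0
time: 27.3
tool_pos: [0.5498, -0.1899, 0.248]
tcp_rot: [-2.473, -1.937, 0.0]
contact_force: [-0.6, 0.8, -2.2]
grip_width: 0.127
gripper_force: 30.0
```

```bash
python3 -m jog '[[0,[0,0,2],0],[0,[0,0,2],0],[0,[0,0,0],0]]'
python3 -m jog '[[0,[0,0,2],0],[0,[0,0,2],0],[0,[0,0,0],0]]'
python3 -m jog '[[0,[0,0,2],0],[0,[0,0,2],0],[0,[0,0,0],0]]'
```

```text
time: 27.68
tool_pos: [0.5498, -0.1899, 0.2439]
tcp_rot: [-2.473, -1.936, 0.0]
contact_force: [0.8, -0.5, -2.8]
grip_width: 0.126
gripper_force: 30.0
time: 28.05
tool_pos: [0.5498, -0.1899, 0.2399]
tcp_rot: [-2.473, -1.936, 0.0]
contact_force: [0.7, 0.3, -1.5]
grip_width: 0.126
gripper_force: 30.0
time: 28.42
tool_pos: [0.5498, -0.1899, 0.2359]
tcp_rot: [-2.473, -1.937, 0.0]
contact_force: [-0.0, -0.4, -2.1]
grip_width: 0.131
gripper_force: 30.0
```

```bash
python3 -m jog '[[0,[0,0,1.5],0],[0,[0,0,0.5],0],[0,[0,0,0],0]]'; python3 m.py
python3 -m jog '[[0,[0,0.9,0],-6],[0,[0,0,0],0]]'; python3 m.py
python3 -m jog '[[0,[0,0.9,0],-6],[0,[0,0,0],0]]'; python3 m.py
python3 -m jog '[[0,[0,0.9,0],-6],[0,[0,0,0],0]]'; python3 m.py
```

```text
time: 28.8
tool_pos: [0.5499, -0.1899, 0.2342]
tcp_rot: [2.474, 1.937, 0.0]
contact_force: [0.5, -0.0, -1.1]
grip_width: 0.123
gripper_force: 30.0
yaw -13.9 j6 -0.15 M [-0.056 -0.057  0.033]
time: 29.05
tool_pos: [0.5508, -0.1901, 0.2342]
tcp_rot: [2.369, 2.063, 0.0]
contact_force: [-0.9, -0.4, -0.7]
grip_width: 0.126
gripper_force: 30.0
yaw -7.9 j6 -0.26 M [ 0.014 -0.014 -0.018]
time: 29.3
tool_pos: [0.5516, -0.1902, 0.2342]
tcp_rot: [2.26, 2.182, 0.0]
contact_force: [-0.6, -0.1, 0.7]
grip_width: 0.122
gripper_force: 30.0
yaw -2.0 j6 -0.36 M [ 0.059 -0.048  0.009]
time: 29.55
tool_pos: [0.5525, -0.1902, 0.2342]
tcp_rot: [2.144, 2.296, 0.0]
contact_force: [0.3, 1.2, 0.6]
grip_width: 0.126
gripper_force: 30.0
yaw 3.9 j6 -0.46 M [ 0.156 -0.038 -0.041]
```

```bash
python3 -m jog '[[0,[0,0.9,0],-6],[0,[0,0,0],0]]'; python3 m.py
python3 -m jog '[[0,[0,0.9,0],-6],[0,[0,0,0],0]]'; python3 m.py
python3 -m jog '[[0,[0,0.9,0],-6],[0,[0,0.9,0],-6],[0,[0,0,0],0]]'; python3 m.py
python3 -m jog '[[0,[0,0.9,0],-6],[0,[0,0.9,0],-6],[0,[0,0,0],0]]'; python3 m.py
```

```text
time: 29.8
tool_pos: [0.5534, -0.1901, 0.2342]
tcp_rot: [-2.022, -2.404, -0.0]
contact_force: [0.8, 1.0, 1.0]
grip_width: 0.128
gripper_force: 30.0
yaw 9.9 j6 -0.57 M [ 0.452 -0.04  -0.008]
time: 30.05
tool_pos: [0.5543, -0.1898, 0.2342]
tcp_rot: [-1.893, -2.507, -0.0]
contact_force: [-0.5, 2.6, 0.4]
grip_width: 0.124
gripper_force: 30.0
yaw 15.9 j6 -0.67 M [ 0.682 -0.037 -0.002]
time: 30.42
tool_pos: [0.5559, -0.1893, 0.2342]
tcp_rot: [-1.621, -2.691, -0.0]
contact_force: [-0.4, 2.7, 0.7]
grip_width: 0.127
gripper_force: 30.0
yaw 27.9 j6 -0.88 M [0.728 0.123 0.045]
time: 30.8
tool_pos: [0.5574, -0.1885, 0.2342]
tcp_rot: [-1.332, -2.845, 0.0]
contact_force: [-1.6, 2.1, 1.2]
grip_width: 0.128
gripper_force: 30.0
yaw 39.8 j6 -1.08 M [0.662 0.317 0.008]
```

Hardly any moment with this key. I'll turn it past 90° to see whether a stop is felt.

```bash
python3 -m jog '[[0,[0.1,1.5,0],-10],[0,[0.1,1.5,0],-10],[0,[0,0,0],0]]'; python3 m.py
python3 -m jog '[[0,[0.1,1.5,0],-10],[0,[0.1,1.5,0],-10],[0,[0,0,0],0]]'; python3 m.py
python3 -m jog '[[0,[0.1,1.5,0],-10],[0,[0.1,1.5,0],-10],[0,[0,0,0],0]]'; python3 m.py
python3 - <<'E'
from h import *
im,d=optics.grab_frame("side");g=cv2.cvtColor(im,cv2.COLOR_RGB2GRAY);print(g[252:266:3,270:300])
E
```

```text
time: 31.18
tool_pos: [0.5594, -0.1865, 0.2342]
tcp_rot: [-0.818, -3.033, 0.001]
contact_force: [-2.1, 0.5, 0.8]
grip_width: 0.132
gripper_force: 30.0
yaw 59.8 j6 -1.43 M [ 0.269  0.41  -0.005]
time: 31.55
tool_pos: [0.5606, -0.1838, 0.2342]
tcp_rot: [0.282, 3.129, -0.001]
contact_force: [0.4, -0.4, 1.3]
grip_width: 0.122
gripper_force: 30.0
yaw 79.7 j6 -1.77 M [-0.043  0.02  -0.012]
time: 31.92
tool_pos: [0.5605, -0.1807, 0.2342]
tcp_rot: [0.265, -3.13, 0.001]
contact_force: [-1.8, -0.8, 1.5]
grip_width: 0.122
gripper_force: 30.0
yaw 99.7 j6 -2.11 M [-0.075  0.34   0.013]
[[197 209 207 204 206 208 205 154  81  93 126 127 127 127 124 123 125 126
  125 127 122 125 159 212 208 206 205 205 205 206]
 [208 207 207 207 208 208 209 158  82  83  99 108 105 104 105 103 107 104
  101 107 103 104 135 212 210 206 207 207 206 206]
 [209 208 206 207 207 208 211 126  77  84 105 105 105 104 102 106 104 108
  106 103 102 106 154 211 210 207 206 205 207 205]
 [206 209 206 206 206 209 211 125  79  85 105 102 107 107 102 102 103 104
  104 102 100 112 168 212 209 209 206 208 208 207]
 [207 210 208 211 212 162 100  70  76  90 105 107 104 103 101 102 102  99
  104 103 101 110 156 179 152 147 145 149 148 147]]
```

No stop and no moment, so key 2 is the loose one. Both keys went home, which leaves the third as the too-small one. Key 1 must be the fitting key: its moment was about -0.07 and the pin moved. Key 2 goes back, and I'll fetch key 1.

```bash
python3 -m jog '[[0,[0,0,-10],0],[0,[0,0,-20],0],[0,[0,0,-25],0],[0,[0,0,-20],9.9],[0,[0,0,-11],9.9],[0,[0,0,0],9.9],[0,[0,0,0],9.9],[0,[0,0,0],9.9]]'
python3 -m jog '[[0,[0,0,0],9.9],[0,[0,0,0],9.9],[0,[0,0,0],9.9],[0,[0,0,0],9.9],[0,[0,0,0],9.9],[0,[0,0,0],9.4]]'
python3 - <<'E'
from h import *
delta(cad(.005,-.0395,.316),-8.73)
im,d=optics.grab_frame("side");g=cv2.cvtColor(im,cv2.COLOR_RGB2GRAY);print(g[257:271,278:290])
E
```

```text
time: 32.98
tool_pos: [0.5607, -0.1805, 0.3207]
tcp_rot: [1.073, 2.952, 0.0]
contact_force: [-0.1, 0.2, -1.9]
grip_width: 0.127
gripper_force: 30.0
time: 33.72
tool_pos: [0.5607, -0.1804, 0.3207]
tcp_rot: [2.386, 2.043, 0.001]
contact_force: [1.4, 0.2, -1.7]
grip_width: 0.125
gripper_force: 30.0
t 33.7 tcp [ 560.7 -180.4  320.7] yaw -8.8 j6 -0.22 | d [ 332.  -102.     4.7] tw -0.1
[[204 204 207 202 193 189 201 204 205 204 202 203]
 [206 205 203 182 178 176 184 186 192 205 204 203]
 [205 206 197 158 165 162 159 160 170 204 206 205]
 [207 207 189 128 145 154 146 171 180 204 206 204]
 [209 208 168 110 119 133 155 184 191 207 208 205]
 [174 151 116 102 110 114 142 186 151 178 208 208]
 [ 97  69  88 109 111 111 127 154  97 107 153 178]
 [ 74  84 109 116 114 114 117 129 103  79  72 113]
 [ 95  98 119 119 118 115 117 118 103  94  75  64]
 [ 96  99 127 122 123 121 118 120  99 102  96  65]
 [ 97 112 145 126 122 122 119 108  83  98 101  70]
 [ 99 109 135 103 107 113 112  88  87 102 105  70]
 [ 97  99 106  72  81  89  84  72  98 104  84  45]
 [ 67  78  94  85  86  87  87  87  85  76  48  14]]
```

The pin's pixels have not changed since key 1, so key 2 never moved it. That confirms it.

```bash
python3 -m jog '[[0,[47.4,-14.5,0],0],[0,[47.4,-14.5,0],0],[0,[47.4,-14.5,0],0],[0,[47.4,-14.5,0],0],[0,[47.4,-14.5,0],0],[0,[47.4,-14.5,0],0],[0,[47.4,-14.5,0],0],[0,[0,0,0],0]]'
python3 -c "
from h import *
delta(cad(.005,-.0395,.135),-8.73)"
```

```text
time: 34.78
tool_pos: [0.5074, 0.1651, 0.3205]
tcp_rot: [-2.373, -2.059, -0.001]
contact_force: [0.7, -0.4, -2.0]
grip_width: 0.128
gripper_force: 30.0
t 34.8 tcp [507.4 165.1 320.5] yaw -8.1 j6 0.39 | d [ -1.5   3.2 185.5] tw 0.6
```

```bash
python3 -m jog '[[0,[-1.5,3.2,40],0.6],[0,[0,0,40],0],[0,[0,0,40],0],[0,[0,0,40],0],[0,[0,0,18],0],[0,[0,0,6],0],[0,[0,0,1.5],0],[0,[0,0,0],0]]'
python3 -m jog '[[0.35,[0,0,0],0],[0.35,[0,0,0],0],[0.6,[0,0,0],0],[0.6,[0,0,-15],0],[0.6,[0,0,-35],0],[0.6,[0,0,-30],0],[0.6,[0,0,0],0]]' 8
python3 - <<'E'
from h import *
delta(cad(.005,-.093,.135),-8.73)
im,d=optics.grab_frame('side'); g=cv2.cvtColor(im,cv2.COLOR_RGB2GRAY);np.savez('s9.npz',im=im,d=d)
P=cloud('side',d); m=(g<50)&(P[...,2]>.11)&(P[...,2]<.19)&(abs(P[...,0]-.48)<.08)&(P[...,1]>0)&(P[...,1]<.35)
n,l,s,c=cv2.connectedComponentsWithStats(m.astype(np.uint8))
for i in range(1,n):
  if s[i,4]>8: print(s[i],np.round(np.percentile(P[l==i],[5,50,95],axis=0),3).tolist())
E
```

```text
time: 35.78
tool_pos: [0.5113, 0.1605, 0.1355]
tcp_rot: [2.387, 2.042, 0.002]
contact_force: [-0.3, 0.1, -2.2]
grip_width: 0.126
gripper_force: 30.0
time: 36.65
tool_pos: [0.5118, 0.1608, 0.2177]
tcp_rot: [2.385, 2.041, 0.007]
contact_force: [0.5, 0.4, -0.6]
grip_width: 0.6
gripper_force: 0.0
t 36.6 tcp [511.8 160.8 217.7] yaw -8.9 j6 0.39 | d [-51.3  -1.8  82.7] tw -0.1
[245 131  22  43 421] [[0.473, 0.081, 0.118], [0.497, 0.177, 0.147], [0.519, 0.298, 0.163]]
```

Run:
```python
from h import *
s=np.load('s9.npz');d=s['d'];g=cv2.cvtColor(s['im'],cv2.COLOR_RGB2GRAY);P=cloud('side',d)
for lo,hi in((.05,.135),(.135,.21),(.24,.34)):
    m=(g<50)&(P[...,2]>.11)&(P[...,2]<.19)&(abs(P[...,0]-.48)<.08)&(P[...,1]>lo)&(P[...,1]<hi)
    q=P[m];L=(q[:,:2]-C)@np.array([[np.cos(ca),-np.sin(ca)],[np.sin(ca),np.cos(ca)]])
    print(m.sum(),"local x,y",np.round(np.percentile(L,[3,50,97],axis=0)*1000,1).tolist(),"z",np.round(np.percentile(q[:,2],[3,50,97]),3))
    ys,xs=np.where(m);print(xs.min(),xs.max(),ys.min(),ys.max())
print(proj("side",cad(0.005,-.093,.153)),proj("side",cad(-.048,-.093,.142)),proj("side",cad(.005,-.031,.153)))
```

```text
133 local x,y [[2.1, -124.0], [9.9, -109.4], [14.0, -80.4]] z [0.136 0.157 0.164]
253 261 155 173
88 local x,y [[4.3, -62.5], [11.6, -44.5], [14.4, -17.5]] z [0.134 0.158 0.164]
258 266 146 162
137 local x,y [[-52.9, 35.5], [-43.1, 63.8], [-31.8, 102.8]] z [0.124 0.138 0.152]
245 255 131 154
[256.75265137 162.17823799] [233.05437989 164.94108622] [261.57106782 151.47688364]
```

```bash
python3 -c "
from h import *
delta([.5027,.1079,.135],-9.1)"
```

```text
t 36.7 tcp [511.2 160.6 215.9] yaw -8.9 j6 0.39 | d [-53.4  -0.1  80.9] tw 0.2
```

```bash
python3 -m jog '[[0.6,[-27,0,0],0],[0.6,[-26.4,0,0],0],[0.6,[0,0,30],0],[0.6,[0,0,30],0],[0.6,[0,0,20.5],0],[0.3,[0,0,0],0],[0,[0,0,0],0],[0,[0,0,0],0]]' 30
python3 -m jog '[[0,[0,0,0],0],[0,[0,0,0],0],[0,[0,0,-10],0],[0,[0,0,-40],0],[0,[0,0,-45],0],[0,[0,0,-45],0],[0,[0,0,-42],0],[0,[0,0,0],2.5]]'
python3 -c "
from h import *
delta([.5508,-.1818,.316],-11.5)"
```

```text
time: 37.7
tool_pos: [0.503, 0.1078, 0.135]
tcp_rot: [2.386, 2.042, 0.002]
contact_force: [-0.9, 0.6, 0.3]
grip_width: 0.316
gripper_force: 0.0
time: 38.7
tool_pos: [0.5033, 0.1079, 0.3201]
tcp_rot: [2.429, 1.987, 0.008]
contact_force: [0.3, -0.5, -1.8]
grip_width: 0.123
gripper_force: 30.0
t 38.7 tcp [503.3 107.9 320.1] yaw -11.4 j6 0.34 | d [-274.4  104.3    4.1] tw 0.1
```

```bash
python3 -m jog '[[0,[-39.2,14.9,0],0],[0,[-39.2,14.9,0],0],[0,[-39.2,14.9,0],0],[0,[-39.2,14.9,0],0],[0,[-39.2,14.9,0],0],[0,[-39.2,14.9,0],0],[0,[-39.2,14.9,0],0],[0,[0,0,20],0]]'
python3 -m jog '[[0,[0,0,20],0],[0,[0,0,5],0],[0,[0,0,0],0]]'
python3 - <<'E'
from h import *
delta([.5508,-.1818,.258],-11.5)
o,p,r=st(); im,d=optics.grab_frame("side");P=cloud("side",d);g=cv2.cvtColor(im,cv2.COLOR_RGB2GRAY)
q=proj("side",p-[0,.01,.1307]);print(q);v=int(q[1])
print(np.median(P[v-14:v-4,280:288].reshape(-1,3),0)); print(g[v-8:v+5,272:298])
E
```

```text
time: 39.7
tool_pos: [0.5509, -0.1844, 0.297]
tcp_rot: [2.432, 1.986, 0.001]
contact_force: [0.5, 0.7, -2.3]
grip_width: 0.123
gripper_force: 30.0
time: 40.08
tool_pos: [0.5508, -0.1817, 0.2718]
tcp_rot: [2.43, 1.99, 0.0]
contact_force: [-0.1, -0.1, -0.6]
grip_width: 0.124
gripper_force: 30.0
t 40.1 tcp [ 550.8 -181.7  271.8] yaw -11.4 j6 -0.18 | d [-0.1  0.  13.8] tw 0.1
[283.23921213 250.64780066]
[ 0.5505193  -0.1932501   0.16063441]
[[156 199 210 208 187 111  99 107 106 105 103 100 103 103 105 105 110 100
   85 144 211 209 205 206 207 206]
 [170 200 212 210 186 110 101 106 100 103 104 105 110 102 106 105 107 101
   92 162 211 209 204 206 205 207]
 [192 207 209 207 185 113  98 106 107 107  99 104 104 103 103 105 104 100
   95 168 211 209 205 205 206 207]
 [198 209 211 209 188 111 103 106 106  98 103 106 102 105 108 107 108 100
  107 183 209 205 206 208 206 206]
 [199 209 209 208 188 115 100 106 107 103 106 104 104 105 108 106 104  95
  111 192 210 209 206 205 206 206]
 [207 208 209 209 188 111 100 107 102 100 107 106 103 102 101 104 102  95
  122 204 210 208 204 207 207 204]
 [208 207 208 209 186 112 100 106 103 104 104 104 104 106 108 107 105  98
  139 210 210 207 206 207 207 206]
 [207 207 209 206 171 103 101 105 104 101 101 106 103 103 106 103 102 115
  178 211 208 206 205 206 208 206]
 [207 207 208 208 163 111 106 104  98 101  95  98 100 101 100 102  99 121
  192 209 207 207 207 206 206 206]
 [209 207 207 205 182 169 169 151 133 125 110 110 106 107 108 103 103 142
  203 209 208 208 208 206 205 207]
 [208 206 206 208 201 204 203 199 195 195 192 189 174 171 171 148 135 162
  209 210 207 206 207 206 205 204]
 [206 206 207 203 207 210 209 208 210 210 212 209 203 205 202 198 192 198
  209 207 206 208 207 207 207 207]
 [207 207 208 208 207 206 207 208 207 209 208 208 209 209 208 209 208 209
  209 208 206 206 205 206 207 207]]
```

```bash
python3 -m jog '[[0,[-1.2,0.05,10],0],[0,[0,0,7],0],[0,[0,0,4],0],[0,[0,0,4],0],[0,[0,0,0],0]]'
python3 -m jog '[[0,[0,0,4],0],[0,[0,0,4],0],[0,[0,0,0],0]]'
python3 -m jog '[[0,[0,0,2.5],0],[0,[0,0,2],0],[0,[0,0,0],0]]'; python3 m.py
```

```text
time: 40.75
tool_pos: [0.5506, -0.1827, 0.2458]
tcp_rot: [-2.43, -1.99, -0.0]
contact_force: [0.3, 1.9, -1.1]
grip_width: 0.123
gripper_force: 30.0
time: 41.12
tool_pos: [0.5505, -0.1829, 0.2377]
tcp_rot: [-2.43, -1.99, 0.0]
contact_force: [1.2, 2.8, -1.7]
grip_width: 0.125
gripper_force: 30.0
time: 41.5
tool_pos: [0.5506, -0.183, 0.2336]
tcp_rot: [-2.431, -1.99, 0.0]
contact_force: [-1.0, 2.1, -1.8]
grip_width: 0.123
gripper_force: 30.0
yaw -11.4 j6 -0.19 M [ 0.668 -0.321  0.021]
```

```bash
python3 -m jog '[[0,[0.7,0,0],-5],[0,[0,0.1,0],-5],[0,[0,0,0],0]]'; python3 m.py
python3 -m jog '[[0,[0,0.1,0],-5],[0,[0,0,0],0]]'; python3 m.py
python3 -m jog '[[0,[0,0.1,0],-5],[0,[0,0,0],0]]'; python3 m.py
python3 -m jog '[[0,[0,0.1,0],-5],[0,[0,0,0],0]]'; python3 m.py
```

```text
time: 41.88
tool_pos: [0.5508, -0.1824, 0.2335]
tcp_rot: [-2.249, -2.194, 0.0]
contact_force: [0.8, 1.7, -0.5]
grip_width: 0.127
gripper_force: 30.0
yaw -1.4 j6 -0.36 M [ 0.565 -0.115  0.018]
time: 42.12
tool_pos: [0.5508, -0.1823, 0.2335]
tcp_rot: [-2.153, -2.288, 0.0]
contact_force: [-0.3, 2.5, -1.9]
grip_width: 0.124
gripper_force: 30.0
yaw 3.5 j6 -0.44 M [ 0.67  -0.014 -0.004]
time: 42.38
tool_pos: [0.5509, -0.1823, 0.2335]
tcp_rot: [-2.052, -2.379, 0.0]
contact_force: [-1.2, 2.3, -2.0]
grip_width: 0.121
gripper_force: 30.0
yaw 8.4 j6 -0.53 M [ 0.643 -0.011 -0.023]
time: 42.62
tool_pos: [0.551, -0.1823, 0.2336]
tcp_rot: [-1.947, -2.465, 0.0]
contact_force: [-0.8, 1.6, -1.2]
grip_width: 0.122
gripper_force: 30.0
yaw 13.4 j6 -0.62 M [ 0.662  0.087 -0.12 ]
```

```bash
python3 -m jog '[[0,[0,0.1,0],-5],[0,[0,0,0],0]]'; python3 m.py
python3 -m jog '[[0,[0,0.1,0],-5],[0,[0,0,0],0]]'; python3 m.py
python3 -m jog '[[0,[0,0.1,0],-5],[0,[0,0,0],0]]'; python3 m.py
```

```text
time: 42.88
tool_pos: [0.5511, -0.1823, 0.2336]
tcp_rot: [-1.838, -2.548, 0.0]
contact_force: [-0.5, 2.1, -1.7]
grip_width: 0.128
gripper_force: 30.0
yaw 18.4 j6 -0.70 M [ 0.642  0.224 -0.055]
time: 43.12
tool_pos: [0.5512, -0.1823, 0.2336]
tcp_rot: [-1.725, -2.625, 0.0]
contact_force: [-0.5, 2.3, -2.4]
grip_width: 0.127
gripper_force: 30.0
yaw 23.4 j6 -0.79 M [ 0.596  0.24  -0.123]
time: 43.38
tool_pos: [0.5513, -0.1823, 0.2336]
tcp_rot: [-1.609, -2.698, 0.0]
contact_force: [-1.6, 1.9, -1.4]
grip_width: 0.126
gripper_force: 30.0
yaw 28.4 j6 -0.88 M [ 0.543  0.279 -0.122]
```

```bash
python3 -m jog '[[0,[0,0.2,0],-10],[0,[0,0.2,0],-10],[0,[0,0,0],0]]'; python3 m.py
python3 -m jog '[[0,[0,0.2,0],-10],[0,[0,0,0],0]]'; python3 m.py
python3 -m jog '[[0,[0,0.2,0],-10],[0,[0,0,0],0]]'; python3 m.py
python3 -m jog '[[0,[0,0.2,0],-10],[0,[0,0,0],0]]'; python3 m.py
python3 -m jog '[[0,[0,0.1,0],-5],[0,[0,0,0],0]]'; python3 m.py
```

```text
time: 43.75
tool_pos: [0.5516, -0.182, 0.2336]
tcp_rot: [-1.116, -2.936, 0.0]
contact_force: [-2.1, 1.3, -1.0]
grip_width: 0.127
gripper_force: 30.0
yaw 48.4 j6 -1.23 M [0.455 0.45  0.151]
time: 44.0
tool_pos: [0.5518, -0.1819, 0.2336]
tcp_rot: [-0.859, -3.022, 0.0]
contact_force: [-2.2, 0.8, -1.8]
grip_width: 0.128
gripper_force: 30.0
yaw 58.3 j6 -1.40 M [0.386 0.449 0.041]
time: 44.25
tool_pos: [0.552, -0.1817, 0.2336]
tcp_rot: [0.594, 3.085, -0.0]
contact_force: [-1.4, 0.9, -1.0]
grip_width: 0.13
gripper_force: 30.0
yaw 68.2 j6 -1.57 M [0.358 0.398 0.009]
time: 44.5
tool_pos: [0.5521, -0.1816, 0.2337]
tcp_rot: [0.324, 3.125, -0.0]
contact_force: [-1.5, 0.6, -2.3]
grip_width: 0.125
gripper_force: 30.0
yaw 78.2 j6 -1.75 M [ 0.295  0.289 -0.039]
time: 44.75
tool_pos: [0.5521, -0.1815, 0.2337]
tcp_rot: [0.187, 3.136, -0.0]
contact_force: [-1.3, 0.9, -1.1]
grip_width: 0.128
gripper_force: 30.0
yaw 83.2 j6 -1.83 M [ 0.355  0.401 -0.024]
```

The moment flipped sign near 40°: with the pin already at its stop (about 79°), the key slipped over the pin's corner. The first session with this key therefore drove the lock to its stop. I'll press once more at the aligned quarter to make sure, then release.

```bash
python3 -m jog '[[0,[0,0.1,0],-5],[0,[0,0.1,0],-5],[0,[0,0,0],0]]'; python3 m.py
python3 -m jog '[[0,[0,0.1,0],-5],[0,[0,0,0],0],[0,[0,0,0],0]]'; python3 m.py
python3 -m jog '[[0,[0,0.1,0],-5],[0,[0,0,0],0],[0,[0,0,0],0]]'; python3 m.py
python3 -m jog '[[0,[0,0.1,0],-4],[0,[0,0,0],0],[0,[0,0,0],0]]'; python3 m.py
```

```text
time: 45.12
tool_pos: [0.552, -0.1813, 0.2336]
tcp_rot: [0.089, -3.14, 0.0]
contact_force: [-2.3, -0.7, -2.0]
grip_width: 0.127
gripper_force: 30.0
yaw 93.3 j6 -2.01 M [ 0.097  0.621 -0.074]
time: 45.5
tool_pos: [0.552, -0.1812, 0.2337]
tcp_rot: [0.229, -3.133, 0.0]
contact_force: [-1.9, 0.5, -1.0]
grip_width: 0.127
gripper_force: 30.0
yaw 98.4 j6 -2.10 M [ 0.029  0.569 -0.067]
time: 45.88
tool_pos: [0.5521, -0.181, 0.2336]
tcp_rot: [-0.368, 3.12, -0.0]
contact_force: [-2.8, -0.8, -0.6]
grip_width: 0.125
gripper_force: 30.0
yaw 103.4 j6 -2.19 M [-0.097  0.618 -0.129]
time: 46.25
tool_pos: [0.552, -0.1809, 0.2336]
tcp_rot: [0.477, -3.105, 0.0]
contact_force: [-2.2, -0.2, -0.4]
grip_width: 0.127
gripper_force: 30.0
yaw 107.5 j6 -2.26 M [-0.143  0.593 -0.142]
```

Run:
```python
from h import *
im,d=optics.grab_frame("side");g=cv2.cvtColor(im,cv2.COLOR_RGB2GRAY);print(g[250:275:2,270:298])
```

```text
[[189 205 208 207 207 186  92  91 114 128 123 114 106 104 104 106 105 122
  127 120 135 184 207 208 206 204 204 207]
 [198 210 208 208 208 184  92  80  88 119 125 126 127 127 124 123 123 116
  120 120 108 117 174 206 208 206 205 204]
 [206 207 207 207 209 185  94  80  83  92 111 108 104 105  99 107 103 105
  101 103  98 125 193 211 208 206 206 206]
 [208 208 208 208 208 168  90  78  85  87 100 105 103 105 103 106 103 102
  102 102  99 123 195 208 207 205 205 206]
 [205 206 207 208 207 157  88  80  84  86 104 105 105 104 101 102 103 105
  105 104  98 136 213 211 206 205 205 204]
 [207 205 208 209 209 156  89  81  84  92 103 103 104 102 103 102 104 103
  100 100 100 137 214 213 207 209 209 209]
 [208 206 207 210 208 144  80  84  83  89 106 100 105 107 103 104 101 103
  101 101 107 136 180 178 148 147 148 145]
 [209 210 210 212 209 127  81  81  84  97 101 105 105 101 105 101 102 105
  100 101 101 122 149 148 149 148 148 149]
 [179 174 179 179  97  38  71  84  88  96 104 105 103 106 104 101 100 103
  104 109 104 103 135 150 150 147 148 148]
 [146 146 153 149  48  12  36  80  88  97 106 102 102 101 104  99 102 106
  102 111  99  56  99 152 151 149 150 149]
 [147 149 152 150  83  22   9  31  76 101 105 105 108 107 103  97  94  91
   81  81  68  50 119 153 151 148 148 149]
 [147 149 149 152 151 105  56  27  26  70  72  68  44  34  33  27  10  17
   17  30  93 141 155 150 147 150 151 147]
 [146 149 152 148 150 150 151 146 129 103  78  57  48  41  57  77  79  93
  134 135 154 151 149 149 151 150 149 148]]
```

The key follows the tool. The pin's silhouette in both views (narrow right face visible, foot edge turned clockwise) matches a yaw of about 79°, which is the lock's stop. I'll go back to the aligned angle and release.

```bash
python3 -m jog '[[0,[0,-0.1,0],9],[0,[0,-0.1,0],9],[0,[0,-0.1,0],8.5],[0,[0,0,0],0]]'; python3 m.py
python3 -m jog '[[0.2,[0,0,0],0],[0.3,[0,0,0],0],[0.5,[0,0,0],0],[0.6,[0,0,0],0],[0.6,[0,0,0],0]]'
python3 - <<'E'
from h import *
im,d=optics.grab_frame("side");g=cv2.cvtColor(im,cv2.COLOR_RGB2GRAY);P=cloud("side",d)
print(g[250:275:2,270:298])
for v in range(190,270,8):
    m=(g[v,276:296]<125)&(abs(P[v,276:296,1]+.18)<.05);u=np.arange(276,296)[m]
    if len(u): print(v,u.min(),u.max(),np.round(np.median(P[v,276:296][m],0),4))
E
```

```text
time: 46.8
tool_pos: [0.5522, -0.1812, 0.2337]
tcp_rot: [0.243, 3.132, 0.0]
contact_force: [-1.5, 0.2, -1.7]
grip_width: 0.124
gripper_force: 30.0
yaw 81.1 j6 -1.80 M [-0.013  0.281 -0.045]
time: 47.42
tool_pos: [0.5521, -0.1812, 0.2337]
tcp_rot: [0.243, 3.132, 0.0]
contact_force: [0.2, 0.0, 0.3]
grip_width: 0.579
gripper_force: 0.0
[[188 203 206 204 204 204 206 193 149 148 145 128 109 103 102 105 111 118
  123 114 126 187 208 205 205 205 206 204]
 [197 209 205 205 204 206 204 154 110 115 117 124 120 122 127 126 127 127
  127 114 127 203 209 207 205 205 206 204]
 [206 206 205 206 205 209 206 113  96 102 103 103 103 106 102 102 108 106
  105  99 122 213 207 205 204 202 205 203]
 [207 207 205 205 206 208 207 117  99 103 103 106 107  97 104 101 103 106
  106  97 132 212 209 204 205 204 205 205]
 [205 205 204 206 207 208 194 111 100 104 106 104 105 103 103 104 101 105
  101 100 144 210 206 204 205 205 205 205]
 [206 205 206 206 207 207 185 110  98 102 105 103 100 108 102 103 103 100
   99  97 142 210 207 206 207 205 206 203]
 [208 206 205 206 207 209 185 109 103 104 100 104 104 104 108 1
[... 436 characters left out ...]
96  96  96  97 100  96 104 108 106 104 113
  105  56   3  48 119 154 152 149 146 147]
 [207 205 206 210 205 123  71  41  10  11  24  24  21  30  28  47  56  58
   48  38  90 138 152 151 148 149 147 148]
 [206 206 206 208 207 209 212 202 133 102  72  53  51  46  56  76  79  89
  130 136 151 150 150 150 149 147 146 146]]
190 276 295 [ 0.5496 -0.2211  0.2605]
198 278 291 [ 0.5481 -0.2205  0.2485]
206 283 289 [ 0.5524 -0.1865  0.2165]
214 283 288 [ 0.5522 -0.1865  0.2031]
222 283 287 [ 0.552  -0.1857  0.1889]
230 282 287 [ 0.5517 -0.186   0.1749]
238 282 287 [ 0.5522 -0.1866  0.1609]
246 281 287 [ 0.552  -0.1854  0.1452]
254 277 290 [ 0.5514 -0.1917  0.1348]
262 277 289 [ 0.5511 -0.1922  0.1196]
```

The key stands upright and home. In the first session the moment stayed negative without flipping, so the lock turned all the way, and the last press to 107° re-seated it on the stop. Now I withdraw and hand in.

```bash
python3 -m jog '[[0.6,[0,0,-8],0],[0.6,[0,0,-25],0],[0.6,[0,0,-40],0],[0.6,[0,0,-40],0],[0.6,[0,0,0],0],[0.6,[0,0,0],0]]'
python3 - <<'E'
from h import *
im,d=optics.grab_frame("side");g=cv2.cvtColor(im,cv2.COLOR_RGB2GRAY);P=cloud("side",d)
for v in range(170,272,12):
    m=(g[v,274:298]<125)&(abs(P[v,274:298,1]+.18)<.05);u=np.arange(274,298)[m]
    if len(u): print(v,u.min(),u.max(),np.round(np.median(P[v,274:298][m],0),4))
for lo,hi in((.05,.135),(.135,.21),(.24,.34)):
    m=(g<50)&(P[...,2]>.11)&(P[...,2]<.19)&(abs(P[...,0]-.48)<.08)&(P[...,1]>lo)&(P[...,1]<hi)
    print(m.sum(),np.round(np.median(P[m],0),3) if m.any() else "")
E
```

```text
time: 48.22
tool_pos: [0.5519, -0.1812, 0.3462]
tcp_rot: [-0.243, -3.132, -0.0]
contact_force: [0.1, -0.5, -0.8]
grip_width: 0.597
gripper_force: 0.0
182 274 297 [ 0.5503 -0.1876  0.2553]
194 280 292 [ 0.5515 -0.1895  0.2376]
206 283 288 [ 0.5517 -0.1869  0.2167]
218 282 288 [ 0.5517 -0.186   0.196 ]
230 282 287 [ 0.5517 -0.1861  0.175 ]
242 282 286 [ 0.5517 -0.1864  0.1534]
254 277 290 [ 0.5513 -0.192   0.1349]
266 274 291 [ 0.5506 -0.192   0.1116]
0 
108 [0.514 0.149 0.156]
135 [0.479 0.273 0.138]
```

```bash
python3 -c "
from cell import robot
print(robot.job_done())"
```

```text
the job is handed in; nothing more can be done
None
```

The job is handed in: key 1 (end pocket nearest the lock) is released, standing upright and home on the lock. I judge the lock is at its open stop from turning resistance and camera views, not a direct angle reading. The loose key is back in the caddy standing upright, and the third key was never drawn.

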